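Put the parts basket away in its case and latch the lid

ROBOT

A 6-joint arm with a two-finger parallel gripper is mounted at the origin on the work surface. World frame = base frame: x ahead of the robot, y to its left, z up, the work surface at z = 0. Lengths are in m, angles in rad, forces in N, time in s.
With the tool pointing down it reaches from about 0.25 to 0.725 m from the base axis. Payload 4 kg.
Tool frame: the origin (TCP) lies between the finger pads, 19 mm behind the fingertips; this is the grasp point; z points along the fingers, y is the line along which they close (so a half turn about z gives the same grasp; the last joint's range is limited). The gripper opens to 85 mm and grips with 20 to 120 N. Pads are 22 mm wide; open, the fingers measure 114 mm over their backs; the gripper's body (76 mm by 85 mm) begins 54 mm behind the grasp point. The pads swing forward as they close: fully open they stand 13 mm farther back than shut.
Start: joints at [1.132, 0.241, 0.005, 1.335, 0, 1.571], TCP at [0.212, 0.453, 0.25] pointing down, gripper open.
Joint ranges: [-2.72, 2.72], [-1.05, 1.87], [-1.09, 1.28], [-1.99, 2.15], [-1.42, 1.44], [-3.14, 3.14]. Speed limits (rad/s): [2.79, 2.79, 3.14, 3.14, 3.14, 3.14].

INTERFACE

Orientations are given as a unit quaternion [x, y, z, w].
In Python, from workcell import monitor, viewer, job gives the robot as it stands.
- The arm moves only by the tool arm_command, never from a script. Its argument "increments" is a list of rows, each an object of numbers: "dx", "dy", "dz": the shift along the tool's x, y, z in cm; "wx", "wy", "wz": the turn, a rotation vector about the tool's x, y, z in rad; "grip": the finger opening in cm, from 0 to 8.54. In form: [{"dx": .., "dy": .., "dz": .., "wx": .., "wy": .., "wz": .., "grip": ..}, ...]. A call has 1 to 10 rows; each row is the pose to reach, as a shift and turn from the pose commanded when the call began, along the tool's axes at that moment; what a row does not reach only later rows make up. A row lasts 1/10 s, in which the tool goes at most 50 mm and 8.59 degrees, less where a joint would pass 70% of its speed; a pose out of reach is approached as far as the arm can. A call with a gripper value outside its range is refused whole. The fingers move at their own pace and stop on an object; the grip force is fixed at half the most. Time passes only in rows, so rows that repeat a pose let the fingers close. It gives the time, the measured TCP pose, the force, the opening and the grip force at its end, in the units of the state.
- monitor.get_obs(): the state, without advancing time (a new reading comes with each control period).
- viewer.camera(name): name is "side" or "top"; returns (picture, depth): 400x640x3 uint8, red, green, blue; 400x640 float32, m along the optical axis (not along the pixel's ray), 0 where there is no reading.
- viewer.get_calibration(name): a dict with "fovy" (degrees; the focal length in pixels is half the picture's height over the tangent of half this angle, whatever the lens; pixels are square), "cx", "cy" (the principal point, pixels), "view" (4x4, takes a point from world to camera coordinates). Camera axes: x right, y up, looking along -z (the intrinsics and any distortion apply to the point x, -y, -z); pixel columns grow to the right and rows downward; lengths in m; the calibration is good to about 2 mm. A picture is of the moment at which its call begins. get_calibration takes no time and is no camera call.
- job.job_done(): hands the job in; it is judged then, once.
The state is a dict: "clock": time; "joint_pos": joint angles; "joint_vel": joint speeds; "tau": joint torques, N m; "eef_pos": TCP position; "tool_rot": TCP orientation; "ft_force": force on the tool from outside, world axes, zero at the start; "ft_torque": the same for the moment, N m; "grip_width": finger opening in m; "grasp_force": force on a finger pad.
Only numpy, scipy, OpenCV 4.12 (cv2) and the standard library are available. Lean on these libraries where they do the work, as an engineer would, in place of code of your own. Each camera call takes 0.05 s, during which the arm holds its last target. There are 200 camera calls.

TASK

Lift the basket of clock parts off the hook under the rack's shelf and set it down upright on the floor of the wooden case, without dropping it. Then close the lid fully and, with the fingertips, press it down on its dust seal for half a second with 10 to 25 N, no harder, and secure it by turning the brass turnbutton square across the lid's edge, to its stop. Leave everything else on the bench where it is.

Things in the scene. Friction and masses are not known exactly. Their poses are not given: they have to be found in the camera images.
- case: wooden case, brass corners, open top, fixed to the bench. Outside 180 x 180 mm, rim 110 mm high; walls and floor 7 mm thick: inside 166 x 166 mm, 103 mm deep. Origin: centre of its underside; +x points from its front (turnbutton) to its back (lid hinge), away from the robot; z up. On either side of the bench, yaw within 0.25 rad
- lid (a joint): lid angle, rad: 0 = shut on the rim, grows as it opens up about the case's back edge; 1.57 = upright; starts at 1.2 to 1.5. Dark wood frame with clear pane, 180 x 180 x 10 mm, 0.18 kg. Its stiff hinge (0.26 N m) holds it at any angle; closing takes 1 to 4 N at the front part. Shut, it meets a stiff seal that gives less than 1 mm, so poses do not show how hard it is pressed
- lid_hinge (a point): middle of the lid's hinge axis, which lies along case y at the back edge of the lid's underside, 110.5 mm above the bench, 90 mm behind the case's centre. It turns with the lid: x runs along the lid from front edge to hinge, z out of its outer face (up when shut)
- lid_edge (a point): middle of the lid's free (front) edge, on its outer face: 180 mm from the hinge along the lid, 10 mm above its underside. Axes as lid_hinge
- turnbutton (a joint): angle of the brass turnbutton, rad: 0 = parked, bar along the case's front edge (case y), clear of the lid; turns only counter-clockwise seen from above, to a rigid stop at 1.571, square across the edge, 18 mm over the lid. Starts at 0.05 to 0.35. Friction 0.12 N m; stays where left. 3 mm above the shut lid; jams on the lid's edge if the lid is over 1 degree open
- turnbutton_top (a point): on the turnbutton's vertical pivot axis, middle of the bar's upper face, 139.5 mm above the bench, 112 mm in front of the case's centre. The bar is 80 mm long, 10 wide, 16 high, pivoted at its middle, over a block 122 mm high in front of the case. Its y axis runs along the bar
- rack: fixed rack: wooden foot 160 x 240 x 16 mm centred 30 mm behind the origin, two posts 95 mm behind it, a shelf on top (250 mm wide, 160 deep, 16 thick) and under it a steel hook, 8 mm bar, coming forward from a crossbar. Origin on the bench; +x to its back, away from the robot; z up. On either side of the bench, yaw within 0.25 rad
- hook_seat (a point): on the level stretch of the hook's bar (40 mm long), on its top, where the bail hangs: 180 mm above the bench. The hook points to rack -x; its upturned tip is 28 mm further on, 10 mm higher
- shelf_front (a point): middle of the lower front edge of the rack's shelf, 405 mm above the bench and 25 mm further to rack -x than the hook's seat: it overhangs the basket, so a tool pointing straight down does not fit. Tilted 25 to 30 degrees, fingers pointing down and to rack +x, it does
- basket: loose steel basket 80 x 80 x 35 mm holding brass wheels, 0.14 to 0.28 kg, with a 6 mm wire bail in its y-z plane (underside of its top 69 mm above the basket's bottom) and a red tab; 98 mm high in all. Origin: centre of its underside; z up. Hangs on the hook, axes as the rack; lifted 18 mm it comes off over the tip to rack -x (its rim meets the bar at 26 mm)
- basket_tab (a point): grip point on the basket's red upright tab, 87 mm above its bottom. The tab is 22 mm along basket x, 10 along y (pinch it this way), 26 high: from 11 mm above to 15 mm below this point. Axes as the basket
- screwdriver: bystander, to be left alone: a small screwdriver with a yellow handle, 150 mm long, lying between the case and the rack; origin at its underside
- brush: bystander, to be left alone: a small bench brush, 150 mm long, lying flat; origin at its underside
- oil_cup: bystander, to be left alone: a white ceramic oil cup, 44 mm across, 30 mm high; origin at its underside
- jar: bystander, to be left alone: an amber jar with a steel cap, 50 mm across, 60 mm high; origin at its underside
- loupe: bystander, to be left alone: a black eye loupe, 36 mm across, 30 mm high; origin at its underside
- hammer: bystander, to be left alone: a small hammer, 200 mm long, lying flat; origin at its underside
- pin_block: bystander, to be left alone: a wooden block 50 x 100 x 35 mm holding four upright pins, 70 mm high in all; origin at its underside
There are look-alikes about, which are no part of the job. What is shaped like the basket but purple is not meant.

How it is judged:
On the way, in this order (a step that is already met when the one before it is completed fails the run):
1. the basket is off the hook and stands upright on the case's floor, released (x of basket in the frame of case between -0.05 and 0.05 m and y of basket in the frame of case between -0.05 and 0.05 m and z of basket in the frame of case between 0 and 0.02 m and angle between basket's own z axis and vertical below 0.2 rad and contact force between the fingers and basket below 0.1 N), for 0.2 s.
2. the lid is fully shut and pressed down on its seal by the fingertips with more than 8 N, the turnbutton still off it (value of joint lid below 0.016 rad and contact force between the fingers and lid above 8 N and value of joint turnbutton below 0.6 rad), for 0.2 s.
3. the turnbutton is turned across the lid's edge (value of joint lid below 0.016 rad and value of joint turnbutton above 1.3 rad), for 0.2 s.
At the end, for the whole second after the job is handed in: The basket stands upright (within 0.2 rad) at rest on the case's floor, the lid is shut to within 0.016 rad, and the turnbutton is across the lid's edge, beyond 1.3 rad (its stop is 1.571) (all of step 1 and all of step 3 and linear speed of basket below 0.02 m/s); the robot touches nothing.
It fails at once if the lid is pressed with more than 40 N (contact force between the fingers and lid above 40 N).
It fails at once if the basket is dropped (it moves faster than 0.6 m/s while not held: a fall of about 20 mm) (contact force between the fingers and basket below 0.1 N and linear speed of basket above 0.6 m/s).
It fails at once if a bystander on the bench is moved more than 30 mm (distance of any of screwdriver, brush, oil_cup, jar, loupe, hammer, pin_block from where it was at the start of the episode above 0.03 m).
It also fails if it takes over 72 s, if anything falls off the work surface, if the arm or the gripper's body presses on something with over 40 N, if the wrist force passes 120 N, or if a joint passes its speed limit or range.

## Working session

There is one attempt and no reset: what is moved stays moved. The work goes in short steps, Python scripts to look and compute and a tool call to move; the robot and the scene stay as the last step left them, time stands still between calls to the robot, and variables do not carry over. Pictures are saved under pics/ and viewed, at most 13 in all, crops included, and the job is handed in when it is done.

Besides the shell and the picture viewer there is one more tool, called after "Emit:" by a JSON object that holds its "method" and its "body". arm_command: Moves the arm, as the interface text tells. Its arguments: {"type":"object","properties":{"increments":{"type":"array","items":{"type":"object","properties":{"dx":{"type":"number"},"dy":{"type":"number"},"dz":{"type":"number"},"wx":{"type":"number"},"wy":{"type":"number"},"wz":{"type":"number"},"grip":{"type":"number"}}}}},"required":["increments"]}

```bash
ls; mkdir -p pics; cat > h.py <<'E'
import numpy as np, cv2
from scipy.spatial.transform import Rotation as R
from workcell import monitor, viewer, job
def snap(n):
    im,d=viewer.camera(n); np.savez(f'{n}.npz',im=im,d=d); return im,d
def K(n):
    c=viewer.get_calibration(n); return 200/np.tan(np.radians(c['fovy'])/2),c['cx'],c['cy'],np.array(c['view'])
def pts(n,d):
    f,cx,cy,V=K(n); v,u=np.mgrid[:d.shape[0],:d.shape[1]]
    P=np.stack([(u-cx)/f*d,-(v-cy)/f*d,-d,np.ones_like(d)],-1)
    return (P@np.linalg.inv(V).T)[...,:3]
E
python3 - <<'E'
from h import *
for n in('top','side'):
    im,d=snap(n); c=viewer.get_calibration(n); print({k:v for k,v in c.items() if k!='view'}); print(np.linalg.inv(np.array(c['view'])).round(3)); print((d>0).mean())
    cv2.imwrite(f'pics/{n}0.png',im[...,::-1])
o=monitor.get_obs(); print(o)
E
```

```text
pics
{'fovy': 51.71825850556482, 'cx': 325.03964406520794, 'cy': 194.6819200458274}
[[-0.008  0.982 -0.19   0.221]
 [-1.    -0.004  0.02  -0.027]
 [ 0.019  0.19   0.982  1.727]
 [ 0.     0.     0.     1.   ]]
0.99614453125
{'fovy': 45.62656024518646, 'cx': 319.35316706444786, 'cy': 197.16451476759593}
[[ 0.831  0.302 -0.467 -0.195]
 [-0.556  0.424 -0.715 -1.08 ]
 [-0.018  0.854  0.52   0.99 ]
 [ 0.     0.     0.     1.   ]]
0.9959609375
{'clock': 0.1, 'joint_pos': array([1.13198397e+00, 2.41329948e-01, 3.89948289e-03, 1.33520542e+00,
       1.83228085e-05, 1.57081024e+00]), 'joint_vel': array([-0.00052966, -0.0014328 ,  0.00332162, -0.00135818, -0.0007135 ,
       -0.00107098]), 'tau': array([ 8.66166573e-06, -3.73137009e+01,  2.53010309e+01,  1.08353456e-02,
        3.75676689e-05,  1.53519352e-05]), 'eef_pos': array([0.21220937, 0.4521657 , 0.24922126]), 'tool_rot': array([ 2.17656780e-01,  9.76024938e-01, -8.95738188e-04, -2.09125886e-04]), 'ft_force': array([ 0.56945658, -0.66695766,  0.24311087]), 'ft_torque': array([-0.05230076, -0.05437864, -0.01988377]), 'grasp_force': 0.0, 'grip_width': 0.08576800780056615}
```

View pics/top0.png

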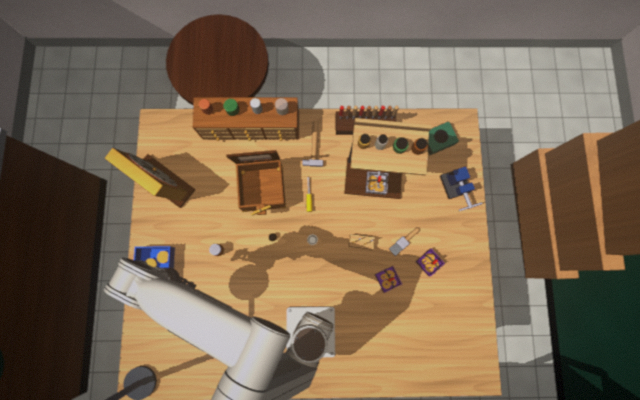

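View pics/side0.png

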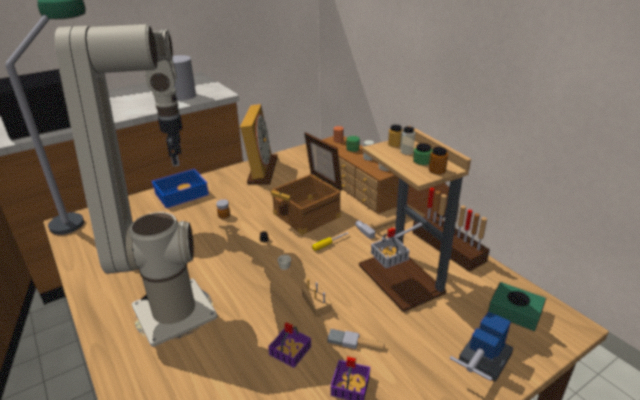

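The top view shows the case at (262,183), the rack at (390,150) and the grey basket at (377,182). In the side view the basket's red tab is at (391,232). Things that could be mistaken for the basket, by side-view pixel, are the purple baskets at (290,345) and (351,378) and the blue tray at (180,187). I choose the steel basket hanging on the hook, and will check it in a close crop.

```bash
python3 - <<'E'
from h import *
ims={}
for n in('top','side'):
    z=np.load(n+'.npz'); im,d=z['im'],z['d']; P=pts(n,d); ims[n]=im
    h=cv2.cvtColor(im,cv2.COLOR_RGB2HSV)
    m=(((h[...,0]<6)|(h[...,0]>174))&(h[...,1]>170)&(h[...,2]>90)).astype('uint8')
    k,l,s,c=cv2.connectedComponentsWithStats(m)
    for i in range(1,k):
        if s[i,4]>3: q=P[l==i]; print(n,'red',c[i].round(1),s[i,4],np.median(q,0).round(3))
a=cv2.resize(ims['side'][165:300,260:470],None,fx=3.6,fy=3.6,interpolation=cv2.INTER_CUBIC)
cv2.imwrite('pics/s1.png',a[...,::-1][:600,:800])
a=cv2.resize(ims['top'][110:230,220:420],None,fx=4,fy=4,interpolation=cv2.INTER_CUBIC)
cv2.imwrite('pics/t1.png',a[...,::-1])
# depth check
z=np.load('top.npz');P=pts('top',z['d']); 
for u,v in[(300,230),(340,210),(262,190),(390,140),(240,180),(377,182)]: print((u,v),P[v,u].round(3))
z=np.load('side.npz');P=pts('side',z['d']); 
for u,v in[(350,260),(420,160),(391,234)]: print((u,v),P[v,u].round(3))
E
```

```text
top red [341.4 108.3] 7 [ 0.873 -0.126  0.175]
top red [361.8 108.1] 9 [ 0.875 -0.21   0.17 ]
top red [382.5 108. ] 6 [ 0.874 -0.292  0.172]
top red [339.8 113.2] 5 [ 0.872 -0.124  0.122]
top red [378.9 179.2] 12 [ 0.574 -0.263  0.205]
top red [434.6 261.5] 13 [ 0.27  -0.488  0.097]
top red [391.2 278.7] 6 [ 0.204 -0.314  0.099]
side red [430.4 196.9] 89 [ 0.872 -0.135  0.145]
side red [468.2 219. ] 60 [ 0.872 -0.299  0.147]
side red [390.8 232. ] 43 [ 0.574 -0.269  0.2  ]
side red [287.8 327.3] 50 [ 0.199 -0.319  0.091]
side red [350.5 361.6] 67 [ 0.265 -0.493  0.091]
(300, 230) [ 0.405  0.044 -0.002]
(340, 210) [ 0.489 -0.125  0.001]
(262, 190) [0.577 0.206 0.   ]
(390, 140) [ 0.658 -0.271  0.421]
(240, 180) [0.604 0.287 0.075]
(377, 182) [ 0.586 -0.27   0.107]
(350, 260) [ 0.555 -0.107  0.   ]
(420, 160) [ 0.612 -0.315  0.436]
(391, 234) [ 0.574 -0.27   0.194]
```

View pics/s1.png

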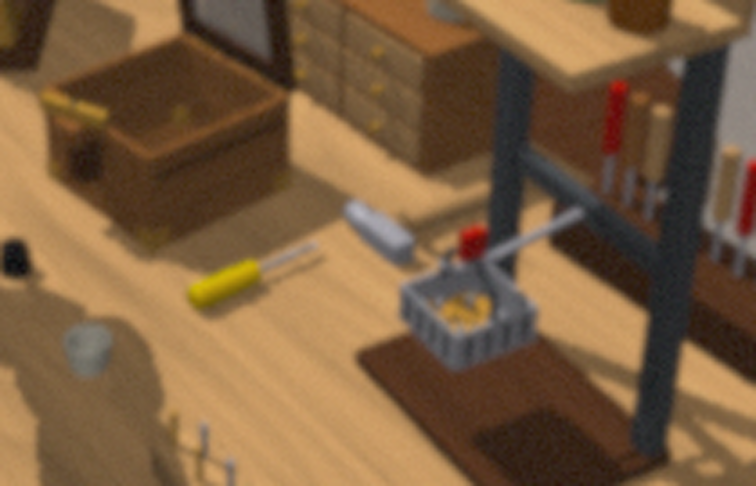

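View pics/t1.png

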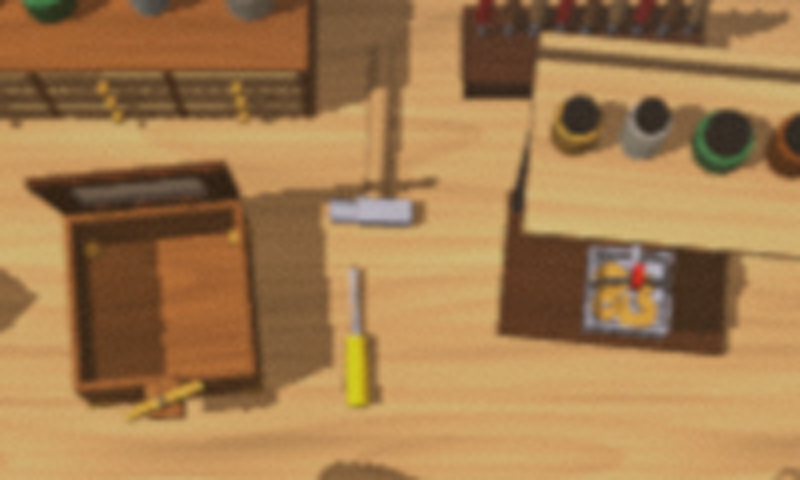

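The close crop confirms it: a steel-grey basket hangs on the hook with its red tab at top pixel (379,179). The turnbutton is at about (261,210) and the lid stands open. Next I measure yaws and positions.

```bash
python3 - <<'E'
from h import *
from scipy.optimize import least_squares
C={n:np.load(n+'.npz') for n in('top','side')}
def rect(q,name):
    (c,s,a)=cv2.minAreaRect(q[:,:2].astype('float32')); print(name,len(q),np.round(c,4),np.round(s,3),round(a,1),'z',np.percentile(q[:,2],[5,50,95]).round(3))
for n in C:
    P=pts(n,C[n]['d']); h=cv2.cvtColor(C[n]['im'],cv2.COLOR_RGB2HSV)
    x,y,z=np.moveaxis(P,-1,0)
    box=(x>.45)&(x<.8)&(y>.05)&(y<.4)
    m=(box&(abs(z-.11)<.008)&(x<.71)).astype('uint8')
    rect(P[m>0],n+' rim')
    # yellow brass button
    b=box&(x<.6)&(z>.126)&(z<.150); q=P[b]
    if len(q)>5: rect(q,n+' button'); v=np.linalg.svd(q[:,:2]-q[:,:2].mean(0))[2][0]; print('  dir',v.round(3),q.mean(0).round(4))
    s=(x>.5)&(x<.8)&(y<-.1)&(y>-.5)&(abs(z-.421)<.012)
    rect(P[s],n+' shelf')
    f=(x>.45)&(x<.8)&(y<-.1)&(y>-.5)&(abs(z-.016)<.006); rect(P[f],n+' foot')
    bk=(x>.5)&(x<.66)&(y<-.2)&(y>-.34)&(z>.1)&(z<.2)&(h[...,1]<90); rect(P[bk],n+' basket')
    l=box&(z>.135)&(x>.62); q=P[l]
    if len(q)>20:
        c=q.mean(0); v=np.linalg.svd(q-c)[2]; print(n,'lid',len(q),c.round(4),'n',v[2].round(3),'max z',np.percentile(q[:,2],[1,50,99]).round(3), q[:,:2].min(0).round(3),q[:,:2].max(0).round(3))
# edges of the case rim: extreme points per view
# tab triangulated from two rays
def ray(n,u,v):
    f,cx,cy,V=K(n); T=np.linalg.inv(V); d=T[:3,:3]@np.array([(u-cx)/f,-(v-cy)/f,-1]); return T[:3,3],d/np.linalg.norm(d)
a,da=ray('top',378.9,179.2); b,db=ray('side',390.8,232.0)
t=np.linalg.lstsq(np.c_[da,-db],b-a,rcond=None)[0]; print('tab',a+t[0]*da,b+t[1]*db)
E
```

```text
top rim 356 [0.5673 0.2008] [0.223 0.181] 5.1 z [0.104 0.11  0.116]
top button 70 [0.4718 0.1908] [0.029 0.076] 38.8 z [0.128 0.139 0.144]
  dir [-0.4    0.916] [0.4712 0.19   0.1375]
top shelf 2731 [ 0.6276 -0.2701] [0.25  0.153] 84.7 z [0.416 0.421 0.426]
top foot 873 [ 0.5642 -0.2917] [0.472 0.275] 62.4 z [0.011 0.016 0.021]
top basket 253 [ 0.5774 -0.2654] [0.081 0.083] 84.6 z [0.111 0.13  0.179]
top lid 466 [0.6639 0.2105 0.2292] n [-0.958 -0.026 -0.285] max z [0.137 0.236 0.295] [0.64  0.084] [0.8   0.389]
side rim 437 [0.5672 0.1984] [0.227 0.191] 6.6 z [0.103 0.108 0.116]
side button 85 [0.4695 0.19  ] [0.016 0.082] 23.7 z [0.128 0.136 0.14 ]
  dir [ 0.405 -0.915] [0.4691 0.1867 0.1344]
side shelf 2228 [ 0.6294 -0.2736] [0.252 0.162] 83.9 z [0.412 0.419 0.43 ]
side foot 2232 [ 0.6261 -0.2723] [0.244 0.166] 84.3 z [0.011 0.014 0.018]
side basket 787 [ 0.5965 -0.2693] [0.087 0.128] 84.9 z [0.112 0.132 0.182]
side lid 1219 [0.6646 0.2007 0.2139] n [0.942 0.134 0.308] max z [0.136 0.215 0.289] [0.638 0.06 ] [0.8   0.301]
tab [ 0.5767108  -0.26432707  0.19557978] [ 0.57756715 -0.26486393  0.19586211]
```

```bash
cat >> h.py <<'E'
RY=-0.097; TAB=np.array([.576,-.266,.198])
def ori(yaw,tilt):  # tool y = frame +y; tool z leans to frame +x by tilt from down
    s,c=np.sin(tilt),np.cos(tilt)
    return R.from_euler('z',yaw)*R.from_matrix(np.array([[-c,0,s],[0,1,0],[-s,0,-c]]))
def go(p,r,name=''):
    o=monitor.get_obs(); r0=R.from_quat(o['tool_rot']); d=r0.inv().apply(np.array(p)-o['eef_pos'])*100; w=(r0.inv()*r).as_rotvec()
    n=max(np.linalg.norm(d)/5,np.degrees(np.linalg.norm(w))/8.59)
    print(name,'d',d.round(2),'w',w.round(3),'rows',n.round(1),'|',o['clock'],o['eef_pos'].round(4),o['ft_force'].round(1),round(o['grip_width'],4))
E
python3 - <<'E'
from h import *
r=ori(RY,np.radians(26)); print(np.round(r.as_matrix(),3))
g=TAB+[0,0,.010]; go(g-.12*r.as_matrix()[:,2],r,'pre'); go(g,r,'grasp')
E
```

```text
[[-0.895  0.097  0.436]
 [ 0.087  0.995 -0.042]
 [-0.438  0.    -0.899]]
pre d [-58.49 -51.33  -6.57] w [-0.079 -0.45  -0.336] rows 15.6 | 0.1 [0.2122 0.4522 0.2492] [ 0.6 -0.7  0.2] 0.0858
grasp d [-63.45 -49.55   4.21] w [-0.079 -0.45  -0.336] rows 16.1 | 0.1 [0.2122 0.4522 0.2492] [ 0.6 -0.7  0.2] 0.0858
```

Emit:
{"method": "arm_command", "body": {"increments": [{"dx": -58.5, "dy": -51.3, "dz": -6.6, "wx": -0.079, "wy": -0.45, "wz": -0.336, "grip": 5}, {"dx": -58.5, "dy": -51.3, "dz": -6.6, "wx": -0.079, "wy": -0.45, "wz": -0.336, "grip": 5}, {"dx": -58.5, "dy": -51.3, "dz": -6.6, "wx": -0.079, "wy": -0.45, "wz": -0.336, "grip": 5}, {"dx": -58.5, "dy": -51.3, "dz": -6.6, "wx": -0.079, "wy": -0.45, "wz": -0.336, "grip": 5}, {"dx": -58.5, "dy": -51.3, "dz": -6.6, "wx": -0.079, "wy": -0.45, "wz": -0.336, "grip": 5}, {"dx": -58.5, "dy": -51.3, "dz": -6.6, "wx": -0.079, "wy": -0.45, "wz": -0.336, "grip": 5}, {"dx": -58.5, "dy": -51.3, "dz": -6.6, "wx": -0.079, "wy": -0.45, "wz": -0.336, "grip": 5}, {"dx": -58.5, "dy": -51.3, "dz": -6.6, "wx": -0.079, "wy": -0.45, "wz": -0.336, "grip": 5}, {"dx": -58.5, "dy": -51.3, "dz": -6.6, "wx": -0.079, "wy": -0.45, "wz": -0.336, "grip": 5}, {"dx": -58.5, "dy": -51.3, "dz": -6.6, "wx": -0.079, "wy": -0.45, "wz": -0.336, "grip": 5}]}}

```text
clock: 1.1
eef_pos: [0.4118, -0.0059, 0.2927]
tool_rot: [0.047, 0.973, -0.01, 0.226]
ft_force: [2.0, 0.8, 0.2]
grip_width: 0.0502
grasp_force: 0.0
```

```bash
python3 - <<'E'
from h import *
r=ori(RY,np.radians(26))
g=TAB+[0,0,.010]; go(g-.12*r.as_matrix()[:,2],r,'pre'); go(g,r,'grasp')
E
```

```text
pre d [-13.23 -24.3    3.88] w [ 0.002  0.003 -0.   ] rows 5.6 | 1.1 [ 0.4118 -0.0059  0.2927] [2.  0.8 0.2] 0.0502
grasp d [-13.2  -24.32  15.88] w [ 0.002  0.003 -0.   ] rows 6.4 | 1.1 [ 0.4118 -0.0059  0.2927] [2.  0.8 0.2] 0.0502
```

Emit:
{"method": "arm_command", "body": {"increments": [{"dx": -12, "dy": -22, "dz": 3.9}, {"dx": -12, "dy": -22, "dz": 3.9}, {"dx": -12, "dy": -22, "dz": 3.9}, {"dx": -12, "dy": -22, "dz": 3.9}, {"dx": -12, "dy": -22, "dz": 3.9}, {"dx": -12, "dy": -22, "dz": 3.9}, {"dx": -12, "dy": -22, "dz": 3.9}, {"dx": -12, "dy": -22, "dz": 3.9}]}}

```text
validation failed for argument at $.in...
```

```bash
python3 - <<'E'
from h import *
r=ori(RY,np.radians(26))
g=TAB+[0,0,.010]; go(g-.12*r.as_matrix()[:,2],r,'pre'); go(g,r,'grasp')
E
```

```text
pre d [-13.23 -24.3    3.88] w [ 0.002  0.003 -0.   ] rows 5.6 | 1.1 [ 0.4118 -0.0059  0.2927] [2.  0.8 0.2] 0.0502
grasp d [-13.2  -24.32  15.88] w [ 0.002  0.003 -0.   ] rows 6.4 | 1.1 [ 0.4118 -0.0059  0.2927] [2.  0.8 0.2] 0.0502
```

All keys are needed.

Emit:
{"method": "arm_command", "body": {"increments": [{"dx": -12, "dy": -22, "dz": 3.9, "wx": 0, "wy": 0, "wz": 0, "grip": 5}, {"dx": -12, "dy": -22, "dz": 3.9, "wx": 0, "wy": 0, "wz": 0, "grip": 5}, {"dx": -12, "dy": -22, "dz": 3.9, "wx": 0, "wy": 0, "wz": 0, "grip": 5}, {"dx": -12, "dy": -22, "dz": 3.9, "wx": 0, "wy": 0, "wz": 0, "grip": 5}, {"dx": -12, "dy": -22, "dz": 3.9, "wx": 0, "wy": 0, "wz": 0, "grip": 5}, {"dx": -12, "dy": -22, "dz": 3.9, "wx": 0, "wy": 0, "wz": 0, "grip": 5}, {"dx": -12, "dy": -22, "dz": 3.9, "wx": 0, "wy": 0, "wz": 0, "grip": 5}, {"dx": -12, "dy": -22, "dz": 3.9, "wx": 0, "wy": 0, "wz": 0, "grip": 5}]}}

```text
clock: 1.9
eef_pos: [0.5143, -0.2339, 0.3088]
tool_rot: [0.047, 0.973, -0.01, 0.224]
ft_force: [0.4, 0.4, -1.1]
grip_width: 0.05
grasp_force: 0.0
```

```bash
python3 - <<'E'
from h import *
r=ori(RY,np.radians(26))
g=TAB+[0,0,.010]; go(g-.12*r.as_matrix()[:,2],r,'pre'); go(g,r,'grasp')
im,d=snap('side')
cv2.imwrite('pics/s2.png',cv2.resize(im[120:300,300:500],None,fx=3.3,fy=3.3,interpolation=cv2.INTER_CUBIC)[...,::-1])
E
```

```text
pre d [-1.39 -2.6  -0.12] w [ 0.003 -0.001 -0.   ] rows 0.6 | 1.9 [ 0.5143 -0.2339  0.3088] [ 0.4  0.4 -1.1] 0.05
grasp d [-1.4  -2.63 11.88] w [ 0.003 -0.001 -0.   ] rows 2.4 | 1.9 [ 0.5143 -0.2339  0.3088] [ 0.4  0.4 -1.1] 0.05
```

View pics/s2.png

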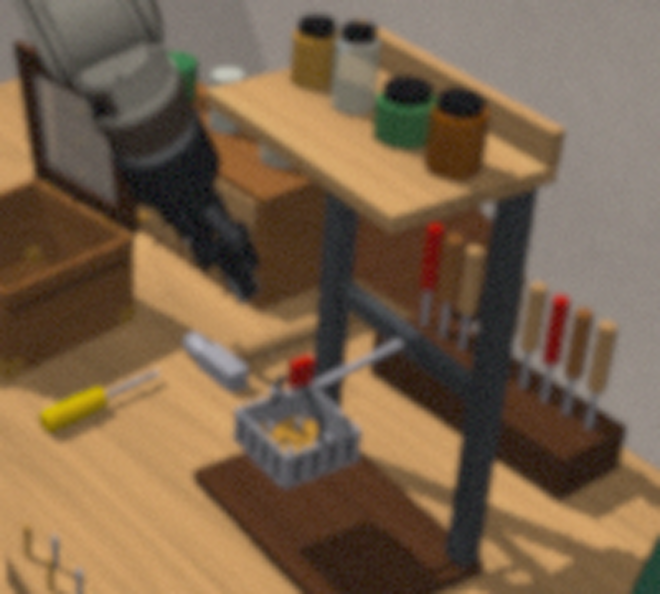

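The gripper hangs tilted above and left of the basket, whose tab is at crop (302,372). I line it up, then descend along the tool axis.

Emit:
{"method": "arm_command", "body": {"increments": [{"dx": -1.4, "dy": -2.6, "dz": 0, "wx": 0, "wy": 0, "wz": 0, "grip": 5}, {"dx": -1.4, "dy": -2.6, "dz": 0, "wx": 0, "wy": 0, "wz": 0, "grip": 5}, {"dx": -1.4, "dy": -2.6, "dz": 4, "wx": 0, "wy": 0, "wz": 0, "grip": 4}, {"dx": -1.4, "dy": -2.6, "dz": 7, "wx": 0, "wy": 0, "wz": 0, "grip": 4}, {"dx": -1.4, "dy": -2.6, "dz": 9.5, "wx": 0, "wy": 0, "wz": 0, "grip": 4}, {"dx": -1.4, "dy": -2.6, "dz": 11, "wx": 0, "wy": 0, "wz": 0, "grip": 4}, {"dx": -1.4, "dy": -2.6, "dz": 11.8, "wx": 0, "wy": 0, "wz": 0, "grip": 4}, {"dx": -1.4, "dy": -2.6, "dz": 11.8, "wx": 0, "wy": 0, "wz": 0, "grip": 4}, {"dx": -1.4, "dy": -2.6, "dz": 11.8, "wx": 0, "wy": 0, "wz": 0, "grip": 4}]}}

```text
clock: 2.85
eef_pos: [0.5769, -0.2663, 0.2109]
tool_rot: [0.047, 0.973, -0.01, 0.226]
ft_force: [-0.5, 0.1, -0.6]
grip_width: 0.0396
grasp_force: 0.0
```

```bash
python3 - <<'E'
from h import *
r=ori(RY,np.radians(26))
g=TAB+[0,0,.010]; go(g,r,'grasp')
im,d=snap('side'); P=pts('side',d); h=cv2.cvtColor(im,cv2.COLOR_RGB2HSV)
m=((h[...,0]<6)|(h[...,0]>174))&(h[...,1]>170)&(h[...,2]>80)&(P[...,0]<.65)&(P[...,0]>.5)
print(m.sum(),np.argwhere(m).mean(0),np.median(P[m],0) if m.any() else '')
cv2.imwrite('pics/s3.png',cv2.resize(im[170:280,340:440],None,fx=5,fy=5,interpolation=cv2.INTER_CUBIC)[...,::-1])
E
```

```text
grasp d [0.21 0.02 0.22] w [0.001 0.002 0.001] rows 0.1 | 2.85 [ 0.5769 -0.2663  0.2109] [-0.5  0.1 -0.6] 0.0396
15 [233.06666667 389.        ] [ 0.56859008 -0.26863352  0.19630931]
```

View pics/s3.png

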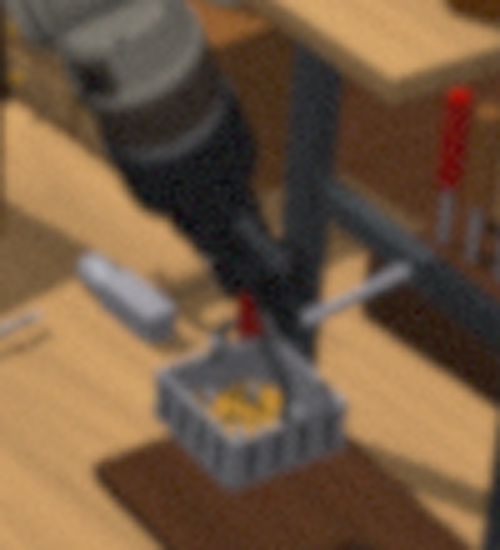

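The fingers straddle the tab at crop (248,315). Now I move in the last 2 mm and close.

Emit:
{"method": "arm_command", "body": {"increments": [{"dx": 0.2, "dy": 0, "dz": 0.2, "wx": 0, "wy": 0, "wz": 0, "grip": 4}, {"dx": 0.2, "dy": 0, "dz": 0.2, "wx": 0, "wy": 0, "wz": 0, "grip": 0}, {"dx": 0.2, "dy": 0, "dz": 0.2, "wx": 0, "wy": 0, "wz": 0, "grip": 0}, {"dx": 0.2, "dy": 0, "dz": 0.2, "wx": 0, "wy": 0, "wz": 0, "grip": 0}, {"dx": 0.2, "dy": 0, "dz": 0.2, "wx": 0, "wy": 0, "wz": 0, "grip": 0}, {"dx": 0.2, "dy": 0, "dz": 0.2, "wx": 0, "wy": 0, "wz": 0, "grip": 0}, {"dx": 0.2, "dy": 0, "dz": 0.2, "wx": 0, "wy": 0, "wz": 0, "grip": 0}]}}

```text
clock: 3.6
eef_pos: [0.5761, -0.267, 0.2076]
tool_rot: [0.047, 0.973, -0.01, 0.226]
ft_force: [0.6, 0.3, 1.9]
grip_width: 0.0087
grasp_force: 60.7
```

```bash
python3 - <<'E'
from h import *
o=monitor.get_obs(); p=o['eef_pos']; r=R.from_quat(o['tool_rot']); xr=np.array([np.cos(RY),np.sin(RY),0])
print(o['ft_torque'])
go(p+[0,0,.020],r,'lift'); go(p+[0,0,.020]-.10*xr,r,'out')
E
```

```text
[0.10817946 0.152264   0.06586029]
lift d [-0.88  0.   -1.8 ] w [0. 0. 0.] rows 0.4 | 3.6 [ 0.5761 -0.267   0.2076] [0.6 0.3 1.9] 0.0087
out d [ 8.1   0.01 -6.2 ] w [0. 0. 0.] rows 2.0 | 3.6 [ 0.5761 -0.267   0.2076] [0.6 0.3 1.9] 0.0087
```

Emit:
{"method": "arm_command", "body": {"increments": [{"dx": -0.45, "dy": 0, "dz": -0.9, "wx": 0, "wy": 0, "wz": 0, "grip": 0}, {"dx": -0.93, "dy": 0, "dz": -1.9, "wx": 0, "wy": 0, "wz": 0, "grip": 0}, {"dx": -0.93, "dy": 0, "dz": -1.9, "wx": 0, "wy": 0, "wz": 0, "grip": 0}, {"dx": -0.93, "dy": 0, "dz": -1.9, "wx": 0, "wy": 0, "wz": 0, "grip": 0}]}}

```text
clock: 4.0
eef_pos: [0.5759, -0.267, 0.2288]
tool_rot: [0.047, 0.973, -0.011, 0.225]
ft_force: [-0.3, -0.1, -2.1]
grip_width: 0.009
grasp_force: 60.3
```

```bash
python3 - <<'E'
from h import *
o=monitor.get_obs(); p=o['eef_pos']; r=R.from_quat(o['tool_rot']); xr=np.array([np.cos(RY),np.sin(RY),0])
print(o['ft_force'],o['grasp_force'])
go(p-.1*xr,r,'out')
E
```

```text
[-0.32736607 -0.05382917 -2.14037247] 60.315130949020386
out d [ 8.98  0.   -4.4 ] w [0. 0. 0.] rows 2.0 | 4.0 [ 0.5759 -0.267   0.2288] [-0.3 -0.1 -2.1] 0.009
```

Emit:
{"method": "arm_command", "body": {"increments": [{"dx": 2.7, "dy": 0, "dz": -1.3, "wx": 0, "wy": 0, "wz": 0, "grip": 0}, {"dx": 5.4, "dy": 0, "dz": -2.6, "wx": 0, "wy": 0, "wz": 0, "grip": 0}, {"dx": 9, "dy": 0, "dz": -4.4, "wx": 0, "wy": 0, "wz": 0, "grip": 0}, {"dx": 9, "dy": 0, "dz": -4.4, "wx": 0, "wy": 0, "wz": 0, "grip": 0}, {"dx": 7.2, "dy": 0, "dz": -8, "wx": 0, "wy": 0, "wz": 0, "grip": 0}, {"dx": 6, "dy": 0, "dz": -10.5, "wx": 0, "wy": 0, "wz": 0, "grip": 0}, {"dx": 6, "dy": 0, "dz": -10.5, "wx": 0, "wy": 0, "wz": 0, "grip": 0}]}}

```text
clock: 4.7
eef_pos: [0.4788, -0.2589, 0.3019]
tool_rot: [0.047, 0.972, -0.013, 0.229]
ft_force: [1.3, -0.1, -1.7]
grip_width: 0.0086
grasp_force: 60.3
```

```bash
python3 - <<'E'
from h import *
im,d=snap('top'); im2,d2=snap('side')
z0=np.load('top.npz')
for n,dd in(('top',d),('side',d2)):
    P=pts(n,dd); Q=(R.from_euler('z',-.09).apply((P-[.583,.199,0]).reshape(-1,3))).reshape(P.shape)
    x,y,z=np.moveaxis(Q,-1,0); rim=(abs(z-.109)<.007)
    a=rim&(abs(x)<.06)&(abs(y)<.12)
    for s in(1,-1):
        b=a&(y*s>.07); 
        if b.sum(): k=np.polyfit(x[b],y[b],1); print(n,'side wall',s,b.sum(),np.median(y[b]).round(4),'slope',k[0].round(3))
    for s in(1,-1):
        b=rim&(abs(y)<.07)&(abs(y)>.035)&(abs(x)<.105)&(x*s>.07)
        if b.sum(): k=np.polyfit(y[b],x[b],1); print(n,'x wall',s,b.sum(),np.median(x[b]).round(4),'slope',k[0].round(3))
    f=(abs(z-.007)<.006)&(abs(x)<.085)&(abs(y)<.085); print('floor',f.sum(),np.median(z[f]))
    o=P[...,2]; bk=(P[...,0]>.38)&(P[...,0]<.54)&(P[...,1]>-.33)&(P[...,1]<-.2)&(o>.15); print('basket',np.percentile(P[bk],[2,50,98],axis=0).round(3).tolist())
cs=np.array([.575,.198]); r=ori(.09,np.radians(26))
go([.575,.198,.30],r,'over'); go([.575,.198,.104],r,'place')
cv2.imwrite('pics/s4.png',np.hstack([cv2.resize(im2[120:300,250:430],(400,400)),cv2.resize(im[100:280,250:430],(400,400))])[...,::-1])
E
```

```text
top side wall 1 55 0.0893 slope -0.003
top side wall -1 50 -0.0837 slope 0.007
top x wall 1 46 0.0865 slope -0.004
top x wall -1 37 -0.0867 slope -0.005
floor 1056 0.0072190165780309234
basket [[0.383, -0.311, 0.205], [0.443, -0.24, 0.421], [0.521, -0.207, 0.602]]
side side wall 1 68 0.087 slope 0.018
side side wall -1 72 -0.0857 slope 0.01
side x wall 1 34 0.0835 slope 0.027
side x wall -1 22 -0.0889 slope 0.003
floor 108 0.005996882085821054
basket [[0.382, -0.313, 0.203], [0.438, -0.28, 0.352], [0.518, -0.219, 0.558]]
over d [-5.01 46.27  2.09] w [-0.081  0.002 -0.168] rows 9.3 | 4.8 [ 0.4764 -0.2574  0.2965] [ 0.2  1.2 -1.9] 0.0082
place d [ 3.61 46.26 19.7 ] w [-0.081  0.002 -0.168] rows 10.1 | 4.8 [ 0.4764 -0.2574  0.2965] [ 0.2  1.2 -1.9] 0.0082
```

View pics/s4.png

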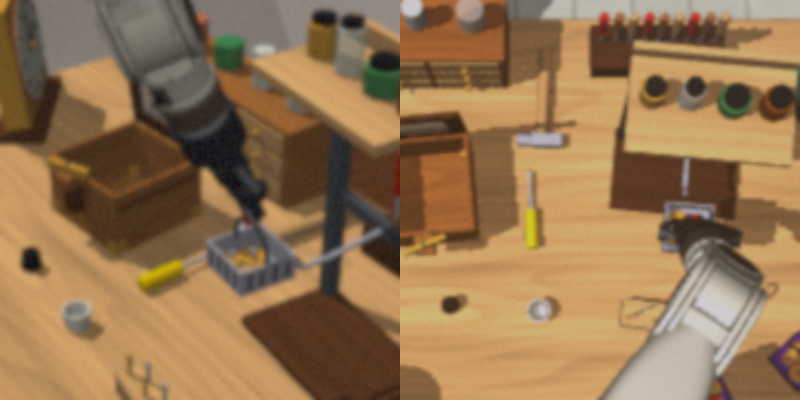

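The basket is off the hook and hangs level in the gripper (left pane, about (250,255)). Now I carry it over the case.

Emit:
{"method": "arm_command", "body": {"increments": [{"dx": -5.2, "dy": 46.3, "dz": 2, "wx": -0.081, "wy": 0.002, "wz": -0.168, "grip": 0}, {"dx": -5.2, "dy": 46.3, "dz": 2, "wx": -0.081, "wy": 0.002, "wz": -0.168, "grip": 0}, {"dx": -5.2, "dy": 46.3, "dz": 2, "wx": -0.081, "wy": 0.002, "wz": -0.168, "grip": 0}, {"dx": -5.2, "dy": 46.3, "dz": 2, "wx": -0.081, "wy": 0.002, "wz": -0.168, "grip": 0}, {"dx": -5.2, "dy": 46.3, "dz": 2, "wx": -0.081, "wy": 0.002, "wz": -0.168, "grip": 0}, {"dx": -5.2, "dy": 46.3, "dz": 2, "wx": -0.081, "wy": 0.002, "wz": -0.168, "grip": 0}, {"dx": -5.2, "dy": 46.3, "dz": 2, "wx": -0.081, "wy": 0.002, "wz": -0.168, "grip": 0}, {"dx": -5.2, "dy": 46.3, "dz": 2, "wx": -0.081, "wy": 0.002, "wz": -0.168, "grip": 0}, {"dx": -5.2, "dy": 46.3, "dz": 2, "wx": -0.081, "wy": 0.002, "wz": -0.168, "grip": 0}, {"dx": -5.2, "dy": 46.3, "dz": 2, "wx": -0.081, "wy": 0.002, "wz": -0.168, "grip": 0}]}}

```text
clock: 5.8
eef_pos: [0.5755, 0.2031, 0.2987]
tool_rot: [-0.047, 0.974, 0.011, 0.222]
ft_force: [-1.1, -0.1, -1.5]
grip_width: 0.0084
grasp_force: 60.3
```

Emit:
{"method": "arm_command", "body": {"increments": [{"dx": 0, "dy": 0, "dz": 0, "wx": 0, "wy": 0, "wz": 0, "grip": 0}, {"dx": 0, "dy": 0, "dz": 0, "wx": 0, "wy": 0, "wz": 0, "grip": 0}]}}

```text
clock: 6.0
eef_pos: [0.5751, 0.1978, 0.2993]
tool_rot: [-0.044, 0.974, 0.009, 0.222]
ft_force: [0.1, 0.0, -3.2]
grip_width: 0.0088
grasp_force: 60.2
```

```bash
python3 - <<'E'
from h import *
r=ori(.09,np.radians(26))
go([.575,.199,.114],r,'above'); go([.575,.199,.104],r,'place')
E
```

```text
above d [ 8.04  0.14 16.7 ] w [-0.001 -0.005  0.001] rows 3.7 | 6.0 [0.5751 0.1978 0.2993] [ 0.1  0.  -3.2] 0.0088
place d [ 8.47  0.14 17.6 ] w [-0.001 -0.005  0.001] rows 3.9 | 6.0 [0.5751 0.1978 0.2993] [ 0.1  0.  -3.2] 0.0088
```

Emit:
{"method": "arm_command", "body": {"increments": [{"dx": 1.6, "dy": 0.1, "dz": 3.3, "wx": 0, "wy": 0, "wz": 0, "grip": 0}, {"dx": 3.2, "dy": 0.1, "dz": 6.7, "wx": 0, "wy": 0, "wz": 0, "grip": 0}, {"dx": 4.8, "dy": 0.1, "dz": 10, "wx": 0, "wy": 0, "wz": 0, "grip": 0}, {"dx": 6.4, "dy": 0.1, "dz": 13.3, "wx": 0, "wy": 0, "wz": 0, "grip": 0}, {"dx": 7.5, "dy": 0.1, "dz": 15.5, "wx": 0, "wy": 0, "wz": 0, "grip": 0}, {"dx": 8, "dy": 0.1, "dz": 16.6, "wx": 0, "wy": 0, "wz": 0, "grip": 0}, {"dx": 8, "dy": 0.1, "dz": 16.6, "wx": 0, "wy": 0, "wz": 0, "grip": 0}, {"dx": 8.15, "dy": 0.1, "dz": 17, "wx": 0, "wy": 0, "wz": 0, "grip": 0}, {"dx": 8.3, "dy": 0.1, "dz": 17.3, "wx": 0, "wy": 0, "wz": 0, "grip": 0}, {"dx": 8.3, "dy": 0.1, "dz": 17.3, "wx": 0, "wy": 0, "wz": 0, "grip": 0}]}}

```text
clock: 7.0
eef_pos: [0.5774, 0.1991, 0.1104]
tool_rot: [-0.043, 0.973, 0.01, 0.225]
ft_force: [-0.5, 0.3, -2.4]
grip_width: 0.0084
grasp_force: 60.2
```

```bash
python3 - <<'E'
from h import *
r=ori(.09,np.radians(26))
go([.575,.199,.104],r,'place')
E
```

```text
place d [0.49 0.01 0.47] w [ 0.    -0.    -0.001] rows 0.1 | 7.0 [0.5774 0.1991 0.1104] [-0.5  0.3 -2.4] 0.0084
```

Emit:
{"method": "arm_command", "body": {"increments": [{"dx": 0.13, "dy": 0, "dz": 0.27, "wx": 0, "wy": 0, "wz": 0, "grip": 0}, {"dx": 0.2, "dy": 0, "dz": 0.4, "wx": 0, "wy": 0, "wz": 0, "grip": 0}, {"dx": 0.25, "dy": 0, "dz": 0.5, "wx": 0, "wy": 0, "wz": 0, "grip": 0}, {"dx": 0.25, "dy": 0, "dz": 0.5, "wx": 0, "wy": 0, "wz": 0, "grip": 0}]}}

```text
clock: 7.4
eef_pos: [0.5771, 0.1996, 0.1044]
tool_rot: [-0.044, 0.973, 0.01, 0.224]
ft_force: [-0.9, 0.1, -1.2]
grip_width: 0.0085
grasp_force: 60.3
```

Emit:
{"method": "arm_command", "body": {"increments": [{"dx": 0.05, "dy": 0, "dz": 0.09, "wx": 0, "wy": 0, "wz": 0, "grip": 0}, {"dx": 0.09, "dy": 0, "dz": 0.18, "wx": 0, "wy": 0, "wz": 0, "grip": 0}, {"dx": 0.09, "dy": 0, "dz": 0.18, "wx": 0, "wy": 0, "wz": 0, "grip": 0}]}}

```text
clock: 7.7
eef_pos: [0.578, 0.2003, 0.1042]
tool_rot: [-0.044, 0.973, 0.011, 0.226]
ft_force: [-4.2, 0.7, 5.7]
grip_width: 0.0085
grasp_force: 61.5
```

It has touched the floor. I release it and back off along the tool axis.

Emit:
{"method": "arm_command", "body": {"increments": [{"dx": 0, "dy": 0, "dz": 0, "wx": 0, "wy": 0, "wz": 0, "grip": 3.5}, {"dx": 0, "dy": 0, "dz": 0, "wx": 0, "wy": 0, "wz": 0, "grip": 3.5}, {"dx": 0, "dy": 0, "dz": 0, "wx": 0, "wy": 0, "wz": 0, "grip": 3.5}, {"dx": 0, "dy": 0, "dz": -2, "wx": 0, "wy": 0, "wz": 0, "grip": 3.5}, {"dx": 0, "dy": 0, "dz": -6, "wx": 0, "wy": 0, "wz": 0, "grip": 3.5}, {"dx": 0, "dy": 0, "dz": -10, "wx": 0, "wy": 0, "wz": 0, "grip": 3.5}, {"dx": 0, "dy": 0, "dz": -14, "wx": 0, "wy": 0, "wz": 0, "grip": 2}, {"dx": 0, "dy": 0, "dz": -17, "wx": 0, "wy": 0, "wz": 0, "grip": 0}, {"dx": 0, "dy": 0, "dz": -18, "wx": 0, "wy": 0, "wz": 0, "grip": 0}, {"dx": 0, "dy": 0, "dz": -18, "wx": 0, "wy": 0, "wz": 0, "grip": 0}]}}

```text
clock: 8.7
eef_pos: [0.4991, 0.1926, 0.2657]
tool_rot: [-0.044, 0.973, 0.011, 0.226]
ft_force: [-0.9, -0.9, -0.3]
grip_width: -0.0004
grasp_force: 0.0
```

```bash
python3 - <<'E'
from h import *
im,d=snap('side'); imt,dt=snap('top')
for n,i,dd in(('side',im,d),('top',imt,dt)):
    P=pts(n,dd); h=cv2.cvtColor(i,cv2.COLOR_RGB2HSV); Q=R.from_euler('z',-.092).apply((P-[.582,.2005,0]).reshape(-1,3)).reshape(P.shape); x,y,z=np.moveaxis(Q,-1,0)
    m=((h[...,0]<6)|(h[...,0]>174))&(h[...,1]>160)&(h[...,2]>60)&(abs(x)<.08)&(abs(y)<.08); print(n,'tab',m.sum(),np.median(Q[m],0) if m.any() else '')
    q=Q[(z>.135)&(abs(y)<.085)&(x>.0)&(x<.13)&(z<.3)&(h[...,2]<140)]
    if len(q)>30:
        th=np.arctan2(q[:,2]-.1105,.09-q[:,0]); r=np.hypot(q[:,2]-.1105,.09-q[:,0]); k=r>.1; print('lid th',k.sum(),np.percentile(th[k],[10,50,90]),r.max())
    b=(z>.128)&(z<.145)&(abs(y)<.06)&(abs(x+.112)<.045)&(h[...,1]>80); q=Q[b]; 
    if len(q)>8: v=np.linalg.svd(q[:,:2]-q[:,:2].mean(0))[2][0]; print('btn',len(q),q.mean(0).round(4),np.arctan2(-v[0]*np.sign(v[1]),abs(v[1])))
print(monitor.get_obs()['eef_pos'])
cv2.imwrite('pics/s5.png',np.hstack([cv2.resize(im[90:240,230:380],(400,400)),cv2.resize(imt[130:230,210:310],(400,400))])[...,::-1])
E
```

```text
side tab 31 [-0.00828556 -0.00350543  0.09625305]
lid th 581 [1.42730672 1.45047692 1.4795622 ] 0.18334621297292808
btn 72 [-0.1132 -0.0023  0.135 ] 0.3098101761258231
top tab 13 [-0.00687003  0.0016309   0.10827121]
lid th 242 [1.44358797 1.46008489 1.48088492] 0.18776321815582864
btn 24 [-0.1049 -0.0226  0.1354] 0.5021406602027034
[0.49834086 0.1920044  0.26254608]
```

View pics/s5.png

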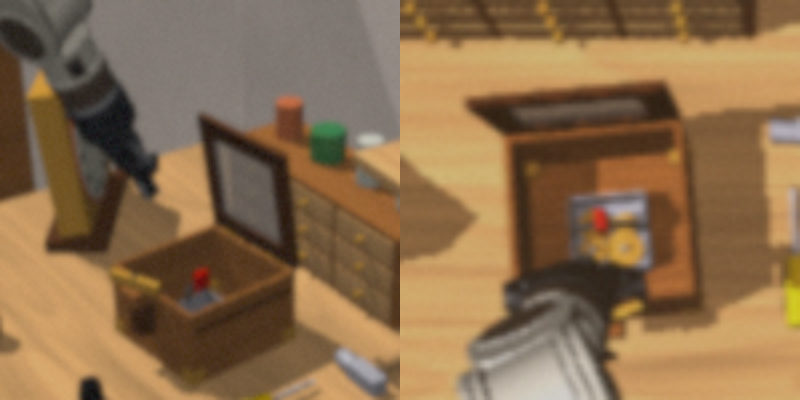

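The basket stands upright in the case: its tab is in the left pane at (200,275) and at case (-0.007, 0). The lid is open at about 1.45 rad. Next I plan the sweep to close it.

```bash
cat >> h.py <<'E'
CC=np.array([.582,.2005,0]); CY=.092; RC=R.from_euler('z',CY)
def tcp(sx,sz,tilt,y=0):  # fingertip (case x,z) -> world TCP
    return CC+RC.apply([sx-.019*np.sin(tilt),y,sz+.019*np.cos(tilt)])
T=np.radians(26); a_=np.array([np.sin(T),-np.cos(T)]); xt=np.array([-np.cos(T),-np.sin(T)])
def tip(th,gap=0,r=.165):
    u=np.array([-np.cos(th),np.sin(th)]); n=np.array([np.sin(th),np.cos(th)]); H=np.array([.09,.1105])
    if th>np.radians(64): return H+.18*u+.01*n+.015*a_-(.011+gap)*xt
    return H+r*u+(.01+gap)*n-.011*xt
E
python3 - <<'E'
from h import *
r=ori(CY,T)
for s in[(.0,.345),(.112,.33),(.112,.285)]: go(tcp(*s,T),r,str(s))
E
```

```text
(0.0, 0.345) d [-11.16   0.09  -5.66] w [-0.001 -0.003 -0.002] rows 2.5 | 8.8 [0.4983 0.192  0.2625] [ 0.5  0.7 -0.4] 0.0001
(0.112, 0.33) d [-20.58   0.12   0.58] w [-0.001 -0.003 -0.002] rows 4.1 | 8.8 [0.4983 0.192  0.2625] [ 0.5  0.7 -0.4] 0.0001
(0.112, 0.285) d [-18.62   0.12   4.63] w [-0.001 -0.003 -0.002] rows 3.8 | 8.8 [0.4983 0.192  0.2625] [ 0.5  0.7 -0.4] 0.0001
```

Emit:
{"method": "arm_command", "body": {"increments": [{"dx": -6, "dy": 0, "dz": -6.5, "wx": 0, "wy": 0, "wz": 0, "grip": 0}, {"dx": -11.2, "dy": 0.1, "dz": -6.5, "wx": 0, "wy": 0, "wz": 0, "grip": 0}, {"dx": -11.2, "dy": 0.1, "dz": -6, "wx": 0, "wy": 0, "wz": 0, "grip": 0}, {"dx": -16, "dy": 0.1, "dz": -2.6, "wx": 0, "wy": 0, "wz": 0, "grip": 0}, {"dx": -20.6, "dy": 0.1, "dz": 0.6, "wx": 0, "wy": 0, "wz": 0, "grip": 0}, {"dx": -20.6, "dy": 0.1, "dz": 0.6, "wx": 0, "wy": 0, "wz": 0, "grip": 0}, {"dx": -20.6, "dy": 0.1, "dz": 0.6, "wx": 0, "wy": 0, "wz": 0, "grip": 0}, {"dx": -18.6, "dy": 0.1, "dz": 4.6, "wx": 0, "wy": 0, "wz": 0, "grip": 0}, {"dx": -18.6, "dy": 0.1, "dz": 4.6, "wx": 0, "wy": 0, "wz": 0, "grip": 0}]}}

```text
clock: 9.7
eef_pos: [0.6784, 0.2078, 0.2909]
tool_rot: [-0.045, 0.976, 0.007, 0.213]
ft_force: [-1.1, 0.3, -3.1]
grip_width: -0.0
grasp_force: 0.0
```

```bash
python3 - <<'E'
from h import *
r=ori(CY,T); o=monitor.get_obs()
go(tcp(.112,.285,T),r,'chk')
for th in[1.4,1.3,1.2,1.1,1.0,.9,.8,.7,.6,.5]: go(tcp(*tip(th),T),r,str(th))
E
```

```text
chk d [-1.1   0.16 -0.72] w [-0.005 -0.024  0.   ] rows 0.3 | 9.7 [0.6784 0.2078 0.2909] [-1.1  0.3 -3.1] -0.0
1.4 d [ 1.45  0.15 -1.45] w [-0.005 -0.024  0.   ] rows 0.4 | 9.7 [0.6784 0.2078 0.2909] [-1.1  0.3 -3.1] -0.0
1.3 d [ 3.19  0.15 -1.92] w [-0.005 -0.024  0.   ] rows 0.7 | 9.7 [0.6784 0.2078 0.2909] [-1.1  0.3 -3.1] -0.0
1.2 d [ 4.97  0.15 -2.22] w [-0.005 -0.024  0.   ] rows 1.1 | 9.7 [0.6784 0.2078 0.2909] [-1.1  0.3 -3.1] -0.0
1.1 d [ 6.74  0.15 -2.34] w [-0.005 -0.024  0.   ] rows 1.4 | 9.7 [0.6784 0.2078 0.2909] [-1.1  0.3 -3.1] -0.0
1.0 d [ 8.4   0.15 -2.29] w [-0.005 -0.024  0.   ] rows 1.7 | 9.7 [0.6784 0.2078 0.2909] [-1.1  0.3 -3.1] -0.0
0.9 d [10.03  0.15 -2.07] w [-0.005 -0.024  0.   ] rows 2.0 | 9.7 [0.6784 0.2078 0.2909] [-1.1  0.3 -3.1] -0.0
0.8 d [11.64  0.15 -1.69] w [-0.005 -0.024  0.   ] rows 2.4 | 9.7 [0.6784 0.2078 0.2909] [-1.1  0.3 -3.1] -0.0
0.7 d [13.21  0.16 -1.16] w [-0.005 -0.024  0.   ] rows 2.7 | 9.7 [0.6784 0.2078 0.2909] [-1.1  0.3 -3.1] -0.0
0.6 d [14.71  0.16 -0.47] w [-0.005 -0.024  0.   ] rows 2.9 | 9.7 [0.6784 0.2078 0.2909] [-1.1  0.3 -3.1] -0.0
0.5 d [16.13  0.17  0.37] w [-0.005 -0.024  0.   ] rows 3.2 | 9.7 [0.6784 0.2078 0.2909] [-1.1  0.3 -3.1] -0.0
```

Emit:
{"method": "arm_command", "body": {"increments": [{"dx": 0, "dy": 0, "dz": 0, "wx": 0, "wy": 0, "wz": 0, "grip": 0}, {"dx": 0, "dy": 0, "dz": 0, "wx": 0, "wy": 0, "wz": 0, "grip": 0}]}}

```text
clock: 9.9
eef_pos: [0.6864, 0.2107, 0.3077]
tool_rot: [-0.044, 0.973, 0.011, 0.227]
ft_force: [-0.2, 0.2, 1.8]
grip_width: 0.0002
grasp_force: 0.0
```

```bash
python3 - <<'E'
from h import *
r=ori(CY,T); o=monitor.get_obs(); print(o['joint_pos'].round(3))
go(tcp(.112,.285,T),r,'chk')
im,d=snap('side')
cv2.imwrite('pics/s6.png',cv2.resize(im[60:240,200:380],(600,600),interpolation=cv2.INTER_CUBIC)[...,::-1])
E
```

```text
[ 0.341  0.337  0.185  0.972 -0.108  0.226]
chk d [ 0.36 -0.06  0.45] w [ 0.001  0.004 -0.002] rows 0.1 | 9.9 [0.6864 0.2107 0.3077] [-0.2  0.2  1.8] 0.0002
```

View pics/s6.png

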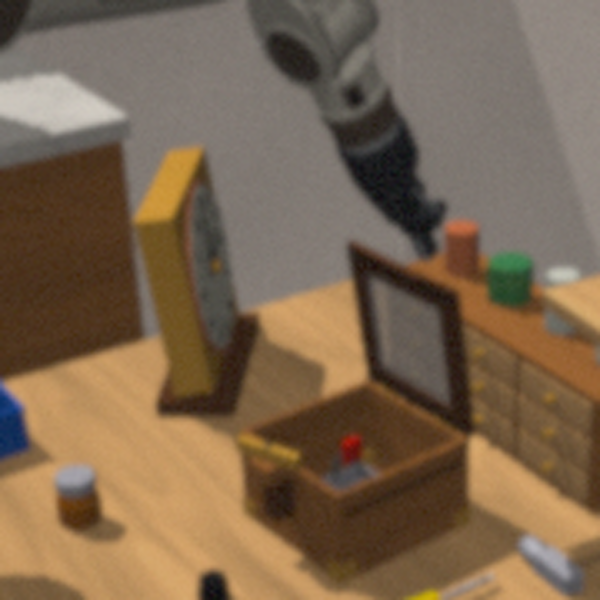

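The fingers are behind the lid's top edge, with the tip at crop (430,250). Now the sweep increments.

```bash
python3 - <<'E'
from h import *
r=ori(CY,T)
for th in[1.45,1.35,1.25,1.15,1.05,.95,.85,.75,.65,.55]: go(tcp(*tip(th),T),r,str(th))
E
```

```text
1.45 d [ 2.12 -0.07  0.04] w [ 0.001  0.006 -0.003] rows 0.4 | 9.95 [0.6867 0.2108 0.3086] [-0.5 -0.   1. ] -0.0002
1.35 d [ 3.82 -0.07 -0.57] w [ 0.001  0.006 -0.003] rows 0.8 | 9.95 [0.6867 0.2108 0.3086] [-0.5 -0.   1. ] -0.0002
1.25 d [ 5.57 -0.08 -1.  ] w [ 0.001  0.006 -0.003] rows 1.1 | 9.95 [0.6867 0.2108 0.3086] [-0.5 -0.   1. ] -0.0002
1.15 d [ 7.35 -0.08 -1.26] w [ 0.001  0.006 -0.003] rows 1.5 | 9.95 [0.6867 0.2108 0.3086] [-0.5 -0.   1. ] -0.0002
1.05 d [ 9.05 -0.09 -1.35] w [ 0.001  0.006 -0.003] rows 1.8 | 9.95 [0.6867 0.2108 0.3086] [-0.5 -0.   1. ] -0.0002
0.95 d [10.7  -0.09 -1.26] w [ 0.001  0.006 -0.003] rows 2.2 | 9.95 [0.6867 0.2108 0.3086] [-0.5 -0.   1. ] -0.0002
0.85 d [12.33 -0.1  -1.01] w [ 0.001  0.006 -0.003] rows 2.5 | 9.95 [0.6867 0.2108 0.3086] [-0.5 -0.   1. ] -0.0002
0.75 d [13.93 -0.1  -0.61] w [ 0.001  0.006 -0.003] rows 2.8 | 9.95 [0.6867 0.2108 0.3086] [-0.5 -0.   1. ] -0.0002
0.65 d [15.49 -0.1  -0.04] w [ 0.001  0.006 -0.003] rows 3.1 | 9.95 [0.6867 0.2108 0.3086] [-0.5 -0.   1. ] -0.0002
0.55 d [16.97 -0.11  0.68] w [ 0.001  0.006 -0.003] rows 3.4 | 9.95 [0.6867 0.2108 0.3086] [-0.5 -0.   1. ] -0.0002
```

Emit:
{"method": "arm_command", "body": {"increments": [{"dx": 1.2, "dy": 0, "dz": 0.1, "wx": 0, "wy": 0, "wz": 0, "grip": 0}, {"dx": 2.1, "dy": 0, "dz": 0.1, "wx": 0, "wy": 0, "wz": 0, "grip": 0}, {"dx": 3, "dy": 0, "dz": -0.2, "wx": 0, "wy": 0, "wz": 0, "grip": 0}, {"dx": 3.8, "dy": 0, "dz": -0.5, "wx": 0, "wy": 0, "wz": 0, "grip": 0}, {"dx": 4.7, "dy": 0, "dz": -0.7, "wx": 0, "wy": 0, "wz": 0, "grip": 0}, {"dx": 5.6, "dy": 0, "dz": -0.9, "wx": 0, "wy": 0, "wz": 0, "grip": 0}, {"dx": 6.5, "dy": 0, "dz": -1.1, "wx": 0, "wy": 0, "wz": 0, "grip": 0}, {"dx": 7.4, "dy": 0, "dz": -1.2, "wx": 0, "wy": 0, "wz": 0, "grip": 0}, {"dx": 8.2, "dy": 0, "dz": -1.2, "wx": 0, "wy": 0, "wz": 0, "grip": 0}, {"dx": 9, "dy": 0, "dz": -1.2, "wx": 0, "wy": 0, "wz": 0, "grip": 0}]}}

```text
clock: 10.95
eef_pos: [0.5986, 0.2022, 0.2751]
tool_rot: [-0.044, 0.974, 0.01, 0.224]
ft_force: [0.5, -0.3, 1.7]
grip_width: 0.0001
grasp_force: 0.6
```

```bash
cat >> h.py <<'E'
def lid():
    for n in('side','top'):
        im,dd=snap(n); h=cv2.cvtColor(im,cv2.COLOR_RGB2HSV)
        Q=RC.inv().apply((pts(n,dd)-CC).reshape(-1,3)).reshape(dd.shape+(3,)); x,y,z=np.moveaxis(Q,-1,0)
        k=(abs(y)<.088)&(abs(y)>.045)&(x<.1)&(x>-.1)&(z>.1135)&(z<.3); q=Q[k]; th=np.arctan2(q[:,2]-.1105,.09-q[:,0]); r=np.hypot(q[:,2]-.1105,.09-q[:,0]); s=(r>.12)&(r<.19); print(n,'lid th',s.sum(),np.percentile(th[s],[10,50,90]).round(3) if s.any() else '')
E
python3 - <<'E'
from h import *
lid()
r=ori(CY,T)
for th in[1.15,1.05,.95,.85,.75,.65,.55,.45,.35]: go(tcp(*tip(th),T),r,str(th))
E
```

```text
side lid th 144 [1.008 1.021 1.057]
top lid th 98 [1.023 1.068 1.093]
1.15 d [-2.19 -0.   -0.4 ] w [-0.001 -0.004 -0.001] rows 0.4 | 11.05 [0.5977 0.202  0.2742] [-0.1  0.8 -0.6] 0.0002
1.05 d [-0.49 -0.01 -0.47] w [-0.001 -0.004 -0.001] rows 0.1 | 11.05 [0.5977 0.202  0.2742] [-0.1  0.8 -0.6] 0.0002
0.95 d [ 1.16 -0.01 -0.37] w [-0.001 -0.004 -0.001] rows 0.2 | 11.05 [0.5977 0.202  0.2742] [-0.1  0.8 -0.6] 0.0002
0.85 d [ 2.79 -0.01 -0.11] w [-0.001 -0.004 -0.001] rows 0.6 | 11.05 [0.5977 0.202  0.2742] [-0.1  0.8 -0.6] 0.0002
0.75 d [ 4.39 -0.01  0.32] w [-0.001 -0.004 -0.001] rows 0.9 | 11.05 [0.5977 0.202  0.2742] [-0.1  0.8 -0.6] 0.0002
0.65 d [ 5.93 -0.01  0.9 ] w [-0.001 -0.004 -0.001] rows 1.2 | 11.05 [0.5977 0.202  0.2742] [-0.1  0.8 -0.6] 0.0002
0.55 d [ 7.41 -0.02  1.64] w [-0.001 -0.004 -0.001] rows 1.5 | 11.05 [0.5977 0.202  0.2742] [-0.1  0.8 -0.6] 0.0002
0.45 d [ 8.81 -0.02  2.51] w [-0.001 -0.004 -0.001] rows 1.8 | 11.05 [0.5977 0.202  0.2742] [-0.1  0.8 -0.6] 0.0002
0.35 d [10.12 -0.02  3.53] w [-0.001 -0.004 -0.001] rows 2.1 | 11.05 [0.5977 0.202  0.2742] [-0.1  0.8 -0.6] 0.0002
```

Emit:
{"method": "arm_command", "body": {"increments": [{"dx": 1.2, "dy": 0, "dz": -0.3, "wx": 0, "wy": 0, "wz": 0, "grip": 0}, {"dx": 2, "dy": 0, "dz": -0.2, "wx": 0, "wy": 0, "wz": 0, "grip": 0}, {"dx": 2.8, "dy": 0, "dz": -0.1, "wx": 0, "wy": 0, "wz": 0, "grip": 0}, {"dx": 4.4, "dy": 0, "dz": 0.3, "wx": 0, "wy": 0, "wz": 0, "grip": 0}, {"dx": 5.9, "dy": 0, "dz": 0.9, "wx": 0, "wy": 0, "wz": 0, "grip": 0}, {"dx": 7.4, "dy": 0, "dz": 1.6, "wx": 0, "wy": 0, "wz": 0, "grip": 0}, {"dx": 8.8, "dy": 0, "dz": 2.5, "wx": 0, "wy": 0, "wz": 0, "grip": 0}, {"dx": 10.1, "dy": 0, "dz": 3.5, "wx": 0, "wy": 0, "wz": 0, "grip": 0}, {"dx": 10.1, "dy": 0, "dz": 3.5, "wx": 0, "wy": 0, "wz": 0, "grip": 0}]}}

```text
clock: 11.95
eef_pos: [0.5212, 0.1946, 0.1966]
tool_rot: [-0.044, 0.974, 0.009, 0.221]
ft_force: [-0.5, -0.4, -0.4]
grip_width: -0.0002
grasp_force: 0.0
```

```bash
python3 - <<'E'
from h import *
lid()
r=ori(CY,T)
for th in[.4,.35,.3,.2,.1,.05,0.02,0]: go(tcp(*tip(th),T),r,str(th))
E
```

```text
side lid th 144 [0.346 0.385 0.402]
top lid th 265 [0.371 0.405 0.436]
0.4 d [-0.44 -0.04 -0.49] w [-0.001 -0.002 -0.002] rows 0.1 | 12.05 [0.5238 0.1955 0.1995] [1.1 0.4 0.2] 0.0
0.35 d [ 0.2  -0.04  0.03] w [-0.001 -0.002 -0.002] rows 0.0 | 12.05 [0.5238 0.1955 0.1995] [1.1 0.4 0.2] 0.0
0.3 d [ 0.81 -0.04  0.58] w [-0.001 -0.002 -0.002] rows 0.2 | 12.05 [0.5238 0.1955 0.1995] [1.1 0.4 0.2] 0.0
0.2 d [ 1.95 -0.04  1.78] w [-0.001 -0.002 -0.002] rows 0.5 | 12.05 [0.5238 0.1955 0.1995] [1.1 0.4 0.2] 0.0
0.1 d [ 2.97 -0.04  3.08] w [-0.001 -0.002 -0.002] rows 0.9 | 12.05 [0.5238 0.1955 0.1995] [1.1 0.4 0.2] 0.0
0.05 d [ 3.43 -0.04  3.77] w [-0.001 -0.002 -0.002] rows 1.0 | 12.05 [0.5238 0.1955 0.1995] [1.1 0.4 0.2] 0.0
0.02 d [ 3.68 -0.04  4.19] w [-0.001 -0.002 -0.002] rows 1.1 | 12.05 [0.5238 0.1955 0.1995] [1.1 0.4 0.2] 0.0
0 d [ 3.85 -0.04  4.48] w [-0.001 -0.002 -0.002] rows 1.2 | 12.05 [0.5238 0.1955 0.1995] [1.1 0.4 0.2] 0.0
```

Emit:
{"method": "arm_command", "body": {"increments": [{"dx": 0.5, "dy": 0, "dz": 0.5, "wx": 0, "wy": 0, "wz": 0, "grip": 0}, {"dx": 1, "dy": 0, "dz": 1.1, "wx": 0, "wy": 0, "wz": 0, "grip": 0}, {"dx": 1.5, "dy": 0, "dz": 1.7, "wx": 0, "wy": 0, "wz": 0, "grip": 0}, {"dx": 2, "dy": 0, "dz": 2.3, "wx": 0, "wy": 0, "wz": 0, "grip": 0}, {"dx": 2.4, "dy": 0, "dz": 2.9, "wx": 0, "wy": 0, "wz": 0, "grip": 0}, {"dx": 2.8, "dy": 0, "dz": 3.5, "wx": 0, "wy": 0, "wz": 0, "grip": 0}, {"dx": 3, "dy": 0, "dz": 3.8, "wx": 0, "wy": 0, "wz": 0, "grip": 0}, {"dx": 3, "dy": 0, "dz": 3.8, "wx": 0, "wy": 0, "wz": 0, "grip": 0}]}}

```text
clock: 12.85
eef_pos: [0.5132, 0.1944, 0.1515]
tool_rot: [-0.044, 0.974, 0.01, 0.223]
ft_force: [0.4, -0.5, -1.1]
grip_width: -0.0003
grasp_force: 0.0
```

```bash
python3 - <<'E'
from h import *
lid()
r=ori(CY,T); p=monitor.get_obs()['eef_pos']
q=RC.inv().apply(p-CC); print('tip case',q+np.array([.019*np.sin(T),0,-.019*np.cos(T)]))
for th in[.05,0.02,0]: go(tcp(*tip(th),T),r,str(th))
go(p-[0,0,.01],r,'down10')
E
```

```text
side lid th 185 [0.076 0.109 0.126]
top lid th 270 [0.092 0.127 0.163]
tip case [-0.06011504  0.00042433  0.13534926]
0.05 d [ 0.46 -0.04 -0.03] w [-0.001 -0.001 -0.002] rows 0.1 | 12.95 [0.5138 0.1946 0.1524] [ 0.4 -0.2  1.2] -0.0002
0.02 d [ 0.72 -0.04  0.4 ] w [-0.001 -0.001 -0.002] rows 0.2 | 12.95 [0.5138 0.1946 0.1524] [ 0.4 -0.2  1.2] -0.0002
0 d [ 0.89 -0.04  0.68] w [-0.001 -0.001 -0.002] rows 0.2 | 12.95 [0.5138 0.1946 0.1524] [ 0.4 -0.2  1.2] -0.0002
down10 d [ 0.44 -0.    0.9 ] w [-0.001 -0.001 -0.002] rows 0.2 | 12.95 [0.5138 0.1946 0.1524] [ 0.4 -0.2  1.2] -0.0002
```

Emit:
{"method": "arm_command", "body": {"increments": [{"dx": 0.09, "dy": 0, "dz": 0.18, "wx": 0, "wy": 0, "wz": 0, "grip": 0}, {"dx": 0.18, "dy": 0, "dz": 0.36, "wx": 0, "wy": 0, "wz": 0, "grip": 0}, {"dx": 0.27, "dy": 0, "dz": 0.54, "wx": 0, "wy": 0, "wz": 0, "grip": 0}, {"dx": 0.35, "dy": 0, "dz": 0.7, "wx": 0, "wy": 0, "wz": 0, "grip": 0}, {"dx": 0.35, "dy": 0, "dz": 0.7, "wx": 0, "wy": 0, "wz": 0, "grip": 0}, {"dx": 0.35, "dy": 0, "dz": 0.7, "wx": 0, "wy": 0, "wz": 0, "grip": 0}]}}

```text
clock: 13.55
eef_pos: [0.5136, 0.1946, 0.1446]
tool_rot: [-0.044, 0.974, 0.01, 0.224]
ft_force: [-0.2, -0.2, -1.0]
grip_width: -0.0001
grasp_force: 0.0
```

Emit:
{"method": "arm_command", "body": {"increments": [{"dx": 0.04, "dy": 0, "dz": 0.09, "wx": 0, "wy": 0, "wz": 0, "grip": 0}, {"dx": 0.04, "dy": 0, "dz": 0.09, "wx": 0, "wy": 0, "wz": 0, "grip": 0}]}}

```text
clock: 13.75
eef_pos: [0.5138, 0.1946, 0.1437]
tool_rot: [-0.044, 0.973, 0.01, 0.224]
ft_force: [0.5, -0.2, 0.2]
grip_width: -0.0002
grasp_force: 0.0
```

Emit:
{"method": "arm_command", "body": {"increments": [{"dx": 0.02, "dy": 0, "dz": 0.05, "wx": 0, "wy": 0, "wz": 0, "grip": 0}, {"dx": 0.04, "dy": 0, "dz": 0.09, "wx": 0, "wy": 0, "wz": 0, "grip": 0}, {"dx": 0.04, "dy": 0, "dz": 0.09, "wx": 0, "wy": 0, "wz": 0, "grip": 0}]}}

```text
clock: 14.05
eef_pos: [0.5137, 0.1946, 0.1426]
tool_rot: [-0.044, 0.974, 0.01, 0.224]
ft_force: [0.5, -1.3, 0.4]
grip_width: 0.0
grasp_force: 0.2
```

Emit:
{"method": "arm_command", "body": {"increments": [{"dx": 0.02, "dy": 0, "dz": 0.05, "wx": 0, "wy": 0, "wz": 0, "grip": 0}, {"dx": 0.04, "dy": 0, "dz": 0.09, "wx": 0, "wy": 0, "wz": 0, "grip": 0}, {"dx": 0.04, "dy": 0, "dz": 0.09, "wx": 0, "wy": 0, "wz": 0, "grip": 0}]}}

```text
clock: 14.35
eef_pos: [0.5137, 0.1947, 0.1417]
tool_rot: [-0.044, 0.974, 0.01, 0.224]
ft_force: [0.2, -0.6, 1.0]
grip_width: 0.0
grasp_force: 0.1
```

Emit:
{"method": "arm_command", "body": {"increments": [{"dx": 0.02, "dy": 0, "dz": 0.05, "wx": 0, "wy": 0, "wz": 0, "grip": 0}, {"dx": 0.04, "dy": 0, "dz": 0.09, "wx": 0, "wy": 0, "wz": 0, "grip": 0}, {"dx": 0.04, "dy": 0, "dz": 0.09, "wx": 0, "wy": 0, "wz": 0, "grip": 0}]}}

```text
clock: 14.65
eef_pos: [0.5138, 0.1947, 0.1408]
tool_rot: [-0.044, 0.973, 0.01, 0.224]
ft_force: [0.8, -0.1, 1.2]
grip_width: -0.0004
grasp_force: 0.6
```

```bash
python3 - <<'E'
from h import *
lid()
im,d=snap('side')
cv2.imwrite('pics/s7.png',cv2.resize(im[130:250,230:370],(700,600),interpolation=cv2.INTER_CUBIC)[...,::-1])
E
```

```text
side lid th 177 [0.032 0.049 0.069]
top lid th 255 [0.038 0.066 0.097]
```

View pics/s7.png

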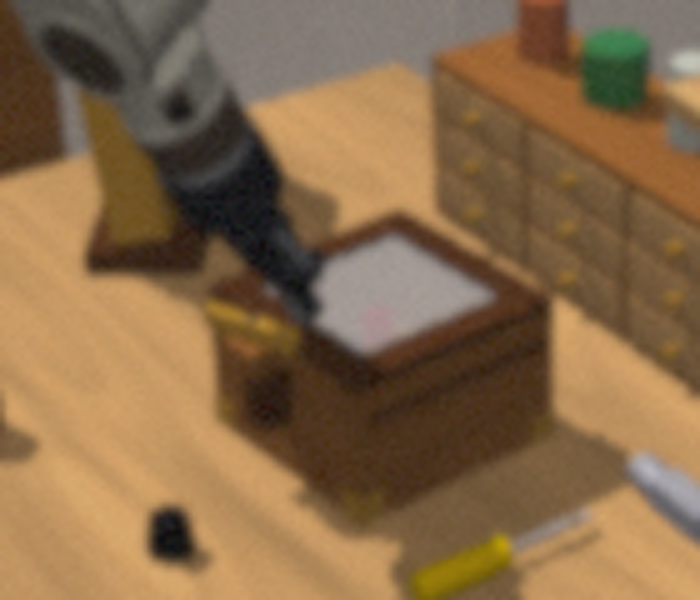

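The lid is almost down, with the fingertips on its front frame at crop (305,310). The turnbutton is still parked at (250,330). I keep going in small steps.

Emit:
{"method": "arm_command", "body": {"increments": [{"dx": 0.04, "dy": 0, "dz": 0.09, "wx": 0, "wy": 0, "wz": 0, "grip": 0}, {"dx": 0.04, "dy": 0, "dz": 0.09, "wx": 0, "wy": 0, "wz": 0, "grip": 0}, {"dx": 0.04, "dy": 0, "dz": 0.09, "wx": 0, "wy": 0, "wz": 0, "grip": 0}]}}

```text
clock: 15.1
eef_pos: [0.5139, 0.1947, 0.1405]
tool_rot: [-0.044, 0.973, 0.01, 0.225]
ft_force: [-4.4, -0.7, 5.9]
grip_width: -0.0
grasp_force: 3.2
```

Emit:
{"method": "arm_command", "body": {"increments": [{"dx": 0.04, "dy": 0, "dz": 0.09, "wx": 0, "wy": 0, "wz": 0, "grip": 0}, {"dx": 0.04, "dy": 0, "dz": 0.09, "wx": 0, "wy": 0, "wz": 0, "grip": 0}, {"dx": 0.04, "dy": 0, "dz": 0.09, "wx": 0, "wy": 0, "wz": 0, "grip": 0}]}}

```text
clock: 15.4
eef_pos: [0.514, 0.1948, 0.1403]
tool_rot: [-0.044, 0.973, 0.01, 0.225]
ft_force: [-8.0, -2.1, 12.5]
grip_width: -0.0001
grasp_force: 6.0
```

Emit:
{"method": "arm_command", "body": {"increments": [{"dx": 0.01, "dy": 0, "dz": 0.02, "wx": 0, "wy": 0, "wz": 0, "grip": 0}, {"dx": 0.01, "dy": 0, "dz": 0.02, "wx": 0, "wy": 0, "wz": 0, "grip": 0}, {"dx": 0.01, "dy": 0, "dz": 0.02, "wx": 0, "wy": 0, "wz": 0, "grip": 0}, {"dx": 0.01, "dy": 0, "dz": 0.02, "wx": 0, "wy": 0, "wz": 0, "grip": 0}, {"dx": 0.01, "dy": 0, "dz": 0.02, "wx": 0, "wy": 0, "wz": 0, "grip": 0}, {"dx": 0.01, "dy": 0, "dz": 0.02, "wx": 0, "wy": 0, "wz": 0, "grip": 0}, {"dx": 0.01, "dy": 0, "dz": 0.02, "wx": 0, "wy": 0, "wz": 0, "grip": 0}, {"dx": 0.01, "dy": 0, "dz": 0.02, "wx": 0, "wy": 0, "wz": 0, "grip": 0}]}}

```text
clock: 16.2
eef_pos: [0.514, 0.1947, 0.1403]
tool_rot: [-0.044, 0.973, 0.01, 0.225]
ft_force: [-9.1, -2.0, 13.8]
grip_width: -0.0001
grasp_force: 6.7
```

```bash
python3 - <<'E'
from h import *
lid()
print(monitor.get_obs()['ft_force'])
for n in('side','top'):
    z=np.load(n+'.npz'); h=cv2.cvtColor(z['im'],cv2.COLOR_RGB2HSV)
    Q=RC.inv().apply((pts(n,z['d'])-CC).reshape(-1,3)).reshape(400,640,3); x,y,zz=np.moveaxis(Q,-1,0)
    q=Q[(zz>.117)&(zz<.126)&(abs(y)<.088)&(abs(y)>.045)&(x<-.05)&(x>-.085)]; print(n,'front top z',np.median(q[:,2]),len(q))
    q=Q[(zz>.11)&(zz<.13)&(abs(y)<.088)&(x>.05)&(x<.085)]; print(n,'back top z',np.median(q[:,2]),len(q))
E
```

```text
side lid th 177 [0.032 0.049 0.065]
top lid th 255 [0.035 0.064 0.098]
[-9.06645844 -2.75062839 13.82108568]
side front top z 0.1187615072057353 77
side back top z 0.1179414213242378 246
top front top z 0.12066226758466558 94
top back top z 0.11969798615195604 373
```

The lid is shut (front and back tops level at about 120 mm) and was pressed at about 15 N for over 0.8 s. Now I retreat, and plan to grip the turnbutton's bar over its pivot and turn it with the wrist.

Emit:
{"method": "arm_command", "body": {"increments": [{"dx": 0, "dy": 0, "dz": -3, "wx": 0, "wy": 0, "wz": 0, "grip": 0}, {"dx": 0, "dy": 0, "dz": -7, "wx": 0, "wy": 0, "wz": 0, "grip": 0}, {"dx": 0, "dy": 0, "dz": -10, "wx": 0, "wy": 0, "wz": 0, "grip": 4}, {"dx": 0, "dy": 0, "dz": -10, "wx": 0, "wy": 0, "wz": 0, "grip": 4}, {"dx": 0, "dy": 0, "dz": -10, "wx": 0, "wy": 0, "wz": 0, "grip": 4}]}}

```text
clock: 16.8
eef_pos: [0.4705, 0.1909, 0.2291]
tool_rot: [-0.044, 0.973, 0.011, 0.225]
ft_force: [-0.2, 0.6, -0.3]
grip_width: 0.0396
grasp_force: 0.0
```

```bash
cat >> h.py <<'E'
def btn():
    for n in('side','top'):
        im,d=snap(n); h=cv2.cvtColor(im,cv2.COLOR_RGB2HSV)
        Q=RC.inv().apply((pts(n,d)-CC).reshape(-1,3)).reshape(400,640,3); x,y,z=np.moveaxis(Q,-1,0)
        q=Q[(z>.128)&(z<.146)&(abs(y)<.06)&(abs(x+.112)<.05)&(h[...,1]>90)]
        if len(q)>8: v=np.linalg.svd(q[:,:2]-q[:,:2].mean(0))[2][0]; print(n,'btn',len(q),q.mean(0).round(4),'ext',np.ptp(q@np.r_[v,0]).round(3),'phi',np.arctan2(-v[0]*np.sign(v[1]),abs(v[1])).round(3))
E
python3 - <<'E'
from h import *
lid(); btn()
ph=.31; r=ori(CY,0)*R.from_euler('z',0)
r=R.from_euler('z',ph-np.pi/2)*ori(CY,0)
piv=CC+RC.apply([-.112,0,0]); print('pivot',piv)
go(piv+[0,0,.22],r,'hi'); print(monitor.get_obs()['joint_pos'].round(3))
E
```

```text
side lid th 219 [0.03  0.049 0.07 ]
top lid th 305 [0.034 0.063 0.096]
side btn 75 [-0.1133 -0.0028  0.1349] ext 0.081 phi 0.313
pivot [0.47047365 0.19021053 0.        ]
hi d [ 0.23 -0.01  0.63] w [0.282 0.389 1.236] rows 8.8 | 17.0 [0.4698 0.1903 0.2266] [0.1 0.3 0. ] 0.0401
[ 0.478 -0.019 -0.455  0.714 -0.166  0.353]
```

Emit:
{"method": "arm_command", "body": {"increments": [{"dx": 0.2, "dy": 0, "dz": 0.6, "wx": 0.282, "wy": 0.389, "wz": 1.236, "grip": 4}, {"dx": 0.2, "dy": 0, "dz": 0.6, "wx": 0.282, "wy": 0.389, "wz": 1.236, "grip": 4}, {"dx": 0.2, "dy": 0, "dz": 0.6, "wx": 0.282, "wy": 0.389, "wz": 1.236, "grip": 4}, {"dx": 0.2, "dy": 0, "dz": 0.6, "wx": 0.282, "wy": 0.389, "wz": 1.236, "grip": 4}, {"dx": 0.2, "dy": 0, "dz": 0.6, "wx": 0.282, "wy": 0.389, "wz": 1.236, "grip": 4}, {"dx": 0.2, "dy": 0, "dz": 0.6, "wx": 0.282, "wy": 0.389, "wz": 1.236, "grip": 4}, {"dx": 0.2, "dy": 0, "dz": 0.6, "wx": 0.282, "wy": 0.389, "wz": 1.236, "grip": 4}, {"dx": 0.2, "dy": 0, "dz": 0.6, "wx": 0.282, "wy": 0.389, "wz": 1.236, "grip": 4}, {"dx": 0.2, "dy": 0, "dz": 0.6, "wx": 0.282, "wy": 0.389, "wz": 1.236, "grip": 4}, {"dx": 0.2, "dy": 0, "dz": 0.6, "wx": 0.282, "wy": 0.389, "wz": 1.236, "grip": 4}]}}

```text
clock: 18.0
eef_pos: [0.4719, 0.1901, 0.2204]
tool_rot: [0.552, 0.834, 0.0, 0.0]
ft_force: [-1.4, -0.9, -0.4]
grip_width: 0.0398
grasp_force: 0.0
```

Emit:
{"method": "arm_command", "body": {"increments": [{"dx": 0, "dy": 0, "dz": 0, "wx": 0, "wy": 0, "wz": 0, "grip": 4}, {"dx": 0, "dy": 0, "dz": 0, "wx": 0, "wy": 0, "wz": 0, "grip": 4}]}}

```text
clock: 18.2
eef_pos: [0.4707, 0.1907, 0.2216]
tool_rot: [0.551, 0.835, 0.001, 0.001]
ft_force: [0.3, -1.4, 0.2]
grip_width: 0.0402
grasp_force: 0.0
```

```bash
python3 - <<'E'
from h import *
btn()
r=R.from_euler('z',.315-np.pi/2)*ori(CY,0)
piv=CC+RC.apply([-.112,0,0])
go(piv+[0,0,.147],r,'grip'); print(monitor.get_obs()['joint_pos'].round(3))
E
```

```text
side btn 77 [-0.1134 -0.0018  0.1347] ext 0.084 phi 0.327
top btn 18 [-0.1011 -0.0275  0.1373] ext 0.028 phi 0.946
grip d [-0.06 -0.07  7.51] w [ 0.003  0.    -0.003] rows 1.5 | 18.3 [0.4707 0.1909 0.2221] [-0.7  0.1  0.1] 0.0402
[ 0.385  0.268 -0.033  1.267  0.     1.552]
```

Emit:
{"method": "arm_command", "body": {"increments": [{"dx": -0.05, "dy": -0.05, "dz": 3, "wx": 0, "wy": 0, "wz": 0, "grip": 4}, {"dx": -0.05, "dy": -0.05, "dz": 5, "wx": 0, "wy": 0, "wz": 0, "grip": 4}, {"dx": -0.05, "dy": -0.05, "dz": 6.5, "wx": 0, "wy": 0, "wz": 0, "grip": 4}, {"dx": -0.05, "dy": -0.05, "dz": 7.3, "wx": 0, "wy": 0, "wz": 0, "grip": 4}, {"dx": -0.05, "dy": -0.05, "dz": 7.3, "wx": 0, "wy": 0, "wz": 0, "grip": 4}, {"dx": -0.05, "dy": -0.05, "dz": 7.3, "wx": 0, "wy": 0, "wz": 0, "grip": 4}, {"dx": -0.05, "dy": -0.05, "dz": 7.3, "wx": 0, "wy": 0, "wz": 0, "grip": 4}]}}

```text
clock: 19.0
eef_pos: [0.4718, 0.1906, 0.1503]
tool_rot: [0.551, 0.834, 0.002, 0.001]
ft_force: [-0.2, -0.2, -1.1]
grip_width: 0.0401
grasp_force: 0.0
```

Emit:
{"method": "arm_command", "body": {"increments": [{"dx": 0, "dy": -0.1, "dz": 0.2, "wx": 0, "wy": 0, "wz": 0, "grip": 3}, {"dx": 0, "dy": -0.1, "dz": 0.2, "wx": 0, "wy": 0, "wz": 0, "grip": 2}, {"dx": 0, "dy": -0.1, "dz": 0.2, "wx": 0, "wy": 0, "wz": 0, "grip": 1.5}, {"dx": 0, "dy": -0.1, "dz": 0.2, "wx": 0, "wy": 0, "wz": 0, "grip": 1.2}, {"dx": 0, "dy": -0.1, "dz": 0.2, "wx": 0, "wy": 0, "wz": 0, "grip": 0.8}, {"dx": 0, "dy": -0.1, "dz": 0.2, "wx": 0, "wy": 0, "wz": 0, "grip": 0.8}]}}

```text
clock: 19.6
eef_pos: [0.4725, 0.1908, 0.148]
tool_rot: [0.551, 0.834, 0.004, 0.002]
ft_force: [6.0, 2.4, -0.8]
grip_width: 0.0087
grasp_force: 36.9
```

The bar is gripped. Now I turn it counter-clockwise (negative wz).

Emit:
{"method": "arm_command", "body": {"increments": [{"dx": 0, "dy": 0.1, "dz": 0, "wx": 0, "wy": 0, "wz": 0, "grip": 0.8}, {"dx": 0, "dy": 0.1, "dz": 0, "wx": 0, "wy": 0, "wz": -0.1, "grip": 0.8}, {"dx": 0, "dy": 0.1, "dz": 0, "wx": 0, "wy": 0, "wz": -0.2, "grip": 0.8}, {"dx": 0, "dy": 0.1, "dz": 0, "wx": 0, "wy": 0, "wz": -0.3, "grip": 0.8}, {"dx": 0, "dy": 0.1, "dz": 0, "wx": 0, "wy": 0, "wz": -0.4, "grip": 0.8}, {"dx": 0, "dy": 0.1, "dz": 0, "wx": 0, "wy": 0, "wz": -0.4, "grip": 0.8}]}}

```text
clock: 20.2
eef_pos: [0.4729, 0.1911, 0.148]
tool_rot: [0.374, 0.927, 0.003, 0.003]
ft_force: [5.6, 2.2, 0.1]
grip_width: 0.0087
grasp_force: 37.1
```

```bash
python3 - <<'E'
from h import *
o=monitor.get_obs(); print(o['ft_force'],o['ft_torque'],R.from_quat(o['tool_rot']).as_matrix()[:2,1]); print('tool yaw-case',np.arctan2(*R.from_quat(o['tool_rot']).as_matrix()[[1,0],1])-CY)
btn()
E
```

```text
[5.55555221 2.22357024 0.06276812] [ 0.41918498 -0.92501581  0.14435083] [0.6937668  0.72016436]
tool yaw-case 0.7120656164182635
side btn 67 [-0.1154 -0.0012  0.135 ] ext 0.079 phi 0.752
```

Emit:
{"method": "arm_command", "body": {"increments": [{"dx": 0, "dy": 0, "dz": 0, "wx": 0, "wy": 0, "wz": -0.1, "grip": 0.8}, {"dx": 0, "dy": 0, "dz": 0, "wx": 0, "wy": 0, "wz": -0.2, "grip": 0.8}, {"dx": 0, "dy": 0, "dz": 0, "wx": 0, "wy": 0, "wz": -0.3, "grip": 0.8}, {"dx": 0, "dy": 0, "dz": 0, "wx": 0, "wy": 0, "wz": -0.4, "grip": 0.8}, {"dx": 0, "dy": 0, "dz": 0, "wx": 0, "wy": 0, "wz": -0.5, "grip": 0.8}, {"dx": 0, "dy": 0, "dz": 0, "wx": 0, "wy": 0, "wz": -0.6, "grip": 0.8}, {"dx": 0, "dy": 0, "dz": 0, "wx": 0, "wy": 0, "wz": -0.7, "grip": 0.8}, {"dx": 0, "dy": 0, "dz": 0, "wx": 0, "wy": 0, "wz": -0.78, "grip": 0.8}, {"dx": 0, "dy": 0, "dz": 0, "wx": 0, "wy": 0, "wz": -0.82, "grip": 0.8}, {"dx": 0, "dy": 0, "dz": 0, "wx": 0, "wy": 0, "wz": -0.82, "grip": 0.8}]}}

```text
clock: 21.3
eef_pos: [0.4732, 0.1918, 0.148]
tool_rot: [-0.026, 1.0, 0.002, 0.004]
ft_force: [5.8, 3.9, -2.1]
grip_width: 0.0088
grasp_force: 36.9
```

```bash
python3 - <<'E'
from h import *
o=monitor.get_obs(); print(o['ft_force'],o['ft_torque']); print('tool yaw-case',np.arctan2(*R.from_quat(o['tool_rot']).as_matrix()[[1,0],1])-CY,o['joint_pos'].round(3))
btn()
E
```

```text
[ 5.81749021  3.94140317 -2.07512041] [ 8.45760535e-01 -1.09061765e+00 -4.04707902e-05]
tool yaw-case 1.531375871554182 [ 0.384  0.323 -0.158  1.081  0.002  0.332]
side btn 66 [-0.1185 -0.0024  0.1349] ext 0.076 phi 1.499
```

Emit:
{"method": "arm_command", "body": {"increments": [{"dx": 0, "dy": 0, "dz": 0, "wx": 0, "wy": 0, "wz": -0.04, "grip": 0.8}, {"dx": 0, "dy": 0, "dz": 0, "wx": 0, "wy": 0, "wz": -0.07, "grip": 0.8}, {"dx": 0, "dy": 0, "dz": 0, "wx": 0, "wy": 0, "wz": -0.07, "grip": 0.8}]}}

```text
clock: 21.7
eef_pos: [0.4732, 0.1918, 0.1481]
tool_rot: [-0.06, 0.998, 0.002, 0.004]
ft_force: [5.3, 5.1, -1.5]
grip_width: 0.0086
grasp_force: 38.6
```

```bash
python3 - <<'E'
from h import *
o=monitor.get_obs(); print(o['ft_force'],o['ft_torque']); print('tool yaw-case',np.arctan2(*R.from_quat(o['tool_rot']).as_matrix()[[1,0],1])-CY)
E
```

```text
[ 5.34421573  5.14403839 -1.45185869] [ 0.9249234  -1.06586273 -0.5780214 ]
tool yaw-case 1.599623793435021
```

The torque of 0.58 N m shows the bar is at its stop. I release it and retreat upward.

Emit:
{"method": "arm_command", "body": {"increments": [{"dx": 0, "dy": 0, "dz": 0, "wx": 0, "wy": 0, "wz": 0.03, "grip": 0.8}, {"dx": 0, "dy": 0, "dz": 0, "wx": 0, "wy": 0, "wz": 0.03, "grip": 3.5}, {"dx": 0, "dy": 0, "dz": 0, "wx": 0, "wy": 0, "wz": 0.03, "grip": 3.5}, {"dx": 0, "dy": 0, "dz": 0, "wx": 0, "wy": 0, "wz": 0.03, "grip": 3.5}, {"dx": 0, "dy": 0, "dz": -2, "wx": 0, "wy": 0, "wz": 0.03, "grip": 3.5}, {"dx": 0, "dy": 0, "dz": -6, "wx": 0, "wy": 0, "wz": 0.03, "grip": 3.5}, {"dx": 3, "dy": 0, "dz": -10, "wx": 0, "wy": 0, "wz": 0.03, "grip": 3.5}, {"dx": 8, "dy": 0, "dz": -14, "wx": 0, "wy": 0, "wz": 0.03, "grip": 3.5}, {"dx": 12, "dy": 0, "dz": -15, "wx": 0, "wy": 0, "wz": 0.03, "grip": 3.5}, {"dx": 12, "dy": 0, "dz": -15, "wx": 0, "wy": 0, "wz": 0.03, "grip": 3.5}]}}

```text
clock: 22.7
eef_pos: [0.3482, 0.1747, 0.2997]
tool_rot: [-0.047, 0.999, 0.001, 0.003]
ft_force: [1.0, 0.6, 0.5]
grip_width: 0.0349
grasp_force: 0.0
```

```bash
python3 - <<'E'
from h import *
btn(); lid()
im=np.load('side.npz')['im']; it=np.load('top.npz')['im']
cv2.imwrite('pics/s8.png',np.hstack([cv2.resize(im[130:250,230:350],(400,400)),cv2.resize(it[130:230,210:310],(400,400))])[...,::-1])
print(monitor.get_obs()['eef_pos'])
E
```

```text
side btn 74 [-0.1152 -0.0016  0.1349] ext 0.079 phi 1.571
top btn 70 [-0.1094  0.0024  0.1375] ext 0.084 phi -1.477
side lid th 219 [0.033 0.05  0.073]
top lid th 268 [0.032 0.064 0.109]
[0.35190493 0.17545713 0.29636202]
```

View pics/s8.png

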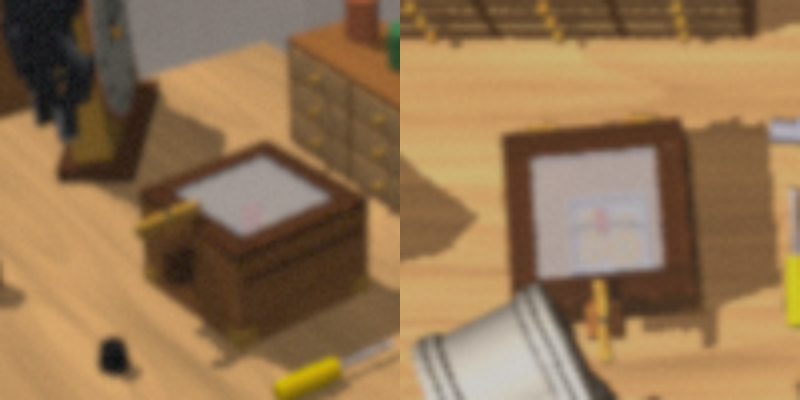

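The lid is shut with the basket upright beneath the pane (right pane, (605,230)). The turnbutton is square across the edge at (601,320), and the arm is clear.

```bash
python3 -c "
from workcell import job; print(job.job_done())"
```

```text
the job is handed in; nothing more can be done
None
```

The job is handed in, no verdict returned yet: the basket stands upright in the case, the lid was pressed shut at about 15 N for over half a second, and the turnbutton is across the edge at its stop.

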